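# Lay out trivet battens by length in two fence-corner glue-up trays

### The arm

A 6-joint arm with a two-finger parallel gripper is mounted at the origin on a cart in front of the work surface, level with it; the furniture and walls round the work are solid. World frame = base frame: x ahead of the robot, y to its left, z up, the work surface at z = 0. Lengths are in mm, angles in degrees, forces in N, time in s.
With the tool pointing down it reaches from about 300 to 850 mm from the base axis. Payload 4.2 kg.
Tool frame: the origin (TCP) lies at the very end of the fingers, on their centre line; the grasp point (between the pads) lies 19 mm behind it (env.grasp_offset is the distance from the TCP to the grasp point, in mm); z points along the fingers, y is the line along which they close (so a half turn about z gives the same grasp; the last joint's range is limited). The gripper opens to 91 mm and grips with 3 to 60 N. Pads are 32 mm wide; open, the fingers measure 118 mm over their backs; the gripper's body (76 mm by 178 mm) begins 60 mm behind the grasp point.
Start: joints at [-1.146, 18.312, 89.639, -0, 72.044, -1.146], TCP at [575.016, 0, 213.976] pointing down, gripper open.
Joint ranges: [-177.97, 177.97], [-48.28, 115.42], [12.27, 149.76], [-77.06, 257.06], [2.81, 150.46], [-146.56, 146.56]. Speed limits (degrees/s): [147.25, 147.25, 180, 180, 180, 180].

### API

Orientations are given as [roll, pitch, yaw] about the fixed x, y, z axes, in that order (R = Rz(yaw) Ry(pitch) Rx(roll)).
In Python, from workcell import env, eyes gives the robot as it stands.
- The arm moves only by the tool send_rows, never from a script. Its arguments are lists of equal length, an entry for each row: "grip": the opening, from -1 (shut) to 1 (fully open), so that 0 is half open; "xyz": the shift along the world's x, y, z in m, a list of three; "yaw": the turn about the world's z in degrees. A call has 1 to 8 rows; each row is the pose to reach, as a shift and turn from the pose commanded when the call began; what a row does not reach only later rows make up. A row lasts 1/12 s, in which the tool goes at most 41.7 mm and 7.16 degrees, less where a joint would pass 70% of its speed; a pose out of reach is approached as far as the arm can. A call with a gripper value outside its range is refused whole. The fingers move at their own pace and stop on an object; "grip_force" is the grip in N (left out, the last holds). Time passes only in rows, so rows that repeat a pose let the fingers close. It gives the time, the measured TCP pose, the force, the opening and the grip force at its end, in the units of the state.
- env.state(): the state, without advancing time (a new reading comes with each control period).
- eyes.grab_frame(name): name is "scene" or "side" or "wrist"; returns a dict with "frame" (384x512x3 uint8, red, green, blue), "fx", "fy", "cx", "cy" (pixels), "pose" (4x4, takes a point from camera to world coordinates). Camera axes: x right, y down, z forward; pixel columns grow to the right and rows downward; lengths in mm; the calibration is good to about 2 mm. A picture is of the moment at which its call begins. There is no depth.
- env.job_done(): hands the job in; it is judged then, once.
The state is a dict: "time_s": time; "qpos": joint angles; "qvel": joint speeds; "effort": joint torques, N m; "ee_pos": TCP position; "ee_rot": TCP orientation; "force": force on the tool from outside, world axes, zero at the start; "torque": the same for the moment, N m; "gripper_width": finger opening in mm; "gripper_force": force on a finger pad.
Only numpy, scipy, OpenCV 4.12 (cv2) and the standard library are available. Lean on these libraries where they do the work, as an engineer would, in place of code of your own. Each camera call takes 0.05 s, during which the arm holds its last target. There are 200 camera calls.

### The job

We are about to glue up wooden pot trivets: sort the loose battens by length, the long ones into the tray with the blue fence and the short ones into the tray with the red fence. In each tray lay them end to end in one row, starting in the fence corner, each flat on the base and pushed square and flush against the long fence, the first tight against the end stop and the next tight against the one before, with no gaps; then slide each tray's end clamp up until its jaw touches the end of its row. Leave the pepper mill, the dropper bottle and the marker pen where they are.

Things in the scene. Friction and masses are not known exactly. Their poses are not given: they have to be found in the camera images.
- long1_mid (a point): Centre of a long batten: plain pale wooden bar 66 mm long, 28 x 28 mm in section, about 36 g, lying on the worktop with its centre 14 mm up. Its x axis runs along its length (either way round). Long and short battens differ only in length. May be absent (2 or 3 of each length are there).
- long2_mid (a point): Centre of a long batten: plain pale wooden bar 66 mm long, 28 x 28 mm in section, about 36 g, lying on the worktop with its centre 14 mm up. Its x axis runs along its length (either way round). Long and short battens differ only in length. May be absent (2 or 3 of each length are there).
- long3_mid (a point): Centre of a long batten: plain pale wooden bar 66 mm long, 28 x 28 mm in section, about 36 g, lying on the worktop with its centre 14 mm up. Its x axis runs along its length (either way round). Long and short battens differ only in length. May be absent (2 or 3 of each length are there).
- short1_mid (a point): Centre of a short batten: plain pale wooden bar 50 mm long, 28 x 28 mm in section, about 28 g, lying on the worktop with its centre 14 mm up. Its x axis runs along its length (either way round). Long and short battens differ only in length. May be absent (2 or 3 of each length are there).
- short2_mid (a point): Centre of a short batten: plain pale wooden bar 50 mm long, 28 x 28 mm in section, about 28 g, lying on the worktop with its centre 14 mm up. Its x axis runs along its length (either way round). Long and short battens differ only in length. May be absent (2 or 3 of each length are there).
- short3_mid (a point): Centre of a short batten: plain pale wooden bar 50 mm long, 28 x 28 mm in section, about 28 g, lying on the worktop with its centre 14 mm up. Its x axis runs along its length (either way round). Long and short battens differ only in length. May be absent (2 or 3 of each length are there).
- blue_tray_corner (a point): Inner corner of the blue fence of the long battens' tray, on top of its base. Site axes: +x along the row, away from the end stop; +y through the long fence, away from the robot; z up. A batten that is home in place n (0, 1, 2) has its centre at x = (n + 0.5) x 66 mm, y = -14 mm, z = +14 mm.
- blue_tray: Grey board tray 264 x 50 mm, fixed, base 6 mm thick; origin under the corner point, same axes. Blue fences 12 mm wide, only 8 mm above the base: the long one at y = 0 to 12 mm, the end stop at x = -12 to 0 mm; the base is open at its other two sides, y = -38 mm and x = 252 mm. Thin blue lines mark the ends of the places, 66, 132, 198 mm from the corner.
- red_tray_corner (a point): Inner corner of the red fence of the short battens' tray, on top of its base. Site axes: +x along the row, away from the end stop; +y through the long fence, away from the robot; z up. A batten that is home in place n (0, 1, 2) has its centre at x = (n + 0.5) x 50 mm, y = -14 mm, z = +14 mm.
- red_tray: Grey board tray 216 x 50 mm, fixed, base 6 mm thick; origin under the corner point, same axes. Red fences 12 mm wide, only 8 mm above the base: the long one at y = 0 to 12 mm, the end stop at x = -12 to 0 mm; the base is open at its other two sides, y = -38 mm and x = 204 mm. Thin red lines mark the ends of the places, 50, 100, 150 mm from the corner.
- blue_clamp (a joint): Slide of the blue tray's end clamp along the row (m): its jaw face stands 66 mm + this value from the corner. Range 0 to 154 mm (fully open: the jaw is 22 mm past the third place). It slides with about 2 N of friction and stays where it is left.
- blue_clamp_grip (a point): Grip point on the clamp's upright blue fin, 40 mm above the tray's base, on the row's centre line; axes as the tray's. The fin is 12 mm thick (y), 24 mm long (x) and stands from 16 to 51 mm above the base on a grey block 28 x 26 mm, 16 mm high; the jaw face is 14 mm from this point towards the corner.
- red_clamp (a joint): Slide of the red tray's end clamp along the row (m): its jaw face stands 50 mm + this value from the corner. Range 0 to 122 mm (fully open: the jaw is 22 mm past the third place). It slides with about 2 N of friction and stays where it is left.
- red_clamp_grip (a point): Grip point on the clamp's upright red fin, 40 mm above the tray's base, on the row's centre line; axes as the tray's. The fin is 12 mm thick (y), 24 mm long (x) and stands from 16 to 51 mm above the base on a grey block 28 x 26 mm, 16 mm high; the jaw face is 14 mm from this point towards the corner.
- pepper_mill: Dark wooden pepper mill, 58 mm across, 150 mm tall, standing; origin at the centre of its foot. Bystander.
- dropper_bottle: Small brown dropper bottle, 34 mm across, 102 mm tall, standing; origin at the centre of its foot. Bystander.
- marker: Green and white marker pen, 135 mm long (along its y axis), 17 mm thick, lying; origin at the centre of its underside. Bystander.
Things that resemble listed ones, but are neither listed nor needed, are in the scene too. What is shaped like the part that bears long3_mid but orange is not meant.

How it is judged:
By the outcome, as a careful person would: the job done as asked, in the order asked, and still so for the second after the job is handed in, with the robot touching nothing.
Of long1, long2, long3 only 2 to 3 are there at a start; the rules pass over those that are not, and their reading is None.
Of short1, short2, short3 only 2 to 3 are there at a start; the rules pass over those that are not, and their reading is None.
At some moment in a run one of long1, short1, long2, short2, long3, short3 may be knocked a few centimetres aside while the robot is not near it.
Once in a run the grip may slacken for a moment while it holds something.
It also fails if it takes over 210 s, if anything falls off the work surface, if the arm or the gripper's body presses on something with over 40 N, if the wrist force passes 120 N, or if a joint passes its speed limit or range.

## Working session

There is one attempt and no reset: what is moved stays moved. The work goes in short steps, Python scripts to look and compute and a tool call to move; the robot and the scene stay as the last step left them, time stands still between calls to the robot, and variables do not carry over. Pictures are saved under pics/ and viewed, at most 14 in all, crops included, and the job is handed in when it is done.

Besides the shell and the picture viewer there is one more tool, called after "Request:" as name([rows], argument=value, ...), one row to a line, values as JSON. send_rows: Moves the arm, as the interface text tells. Its arguments: {"type":"object","properties":{"grip":{"type":"array"},"xyz":{"type":"array"},"yaw":{"type":"array"},"grip_force":{"type":"number"}},"required":["grip","xyz","yaw"]}

```bash
mkdir -p pics; ls; cat > h.py <<'E'
import numpy as np, cv2
from workcell import env, eyes
def grab(n,f=None):
    d=eyes.grab_frame(n)
    if f: cv2.imwrite('pics/'+f,cv2.cvtColor(d['frame'],cv2.COLOR_RGB2BGR))
    return d
def w2p(d,P):
    P=np.atleast_2d(P).astype(float); T=np.linalg.inv(d['pose']); c=P@T[:3,:3].T+T[:3,3]
    return np.c_[d['fx']*c[:,0]/c[:,2]+d['cx'], d['fy']*c[:,1]/c[:,2]+d['cy']]
def p2w(d,uv,z):
    uv=np.atleast_2d(uv).astype(float)
    r=np.c_[(uv[:,0]-d['cx'])/d['fx'],(uv[:,1]-d['cy'])/d['fy'],np.ones(len(uv))]@d['pose'][:3,:3].T
    o=d['pose'][:3,3]; return o+r*((z-o[2])/r[:,2])[:,None]
E
python3 - <<'E'
from h import *
ims=[]
for n in ["scene","side","wrist"]:
    d=grab(n,n+'0.png'); print(n,d['pose'].round(2).tolist(),d['fx'])
    np.save(n+'.npy',d,allow_pickle=True)
print(env.state())
E
```

```text
pics
scene [[-0.88, -0.33, 0.33, 3.4], [-0.47, 0.6, -0.65, 1215.93], [0.02, -0.73, -0.69, 1143.4], [0.0, 0.0, 0.0, 1.0]] 415.46411301727665
side [[0.92, -0.26, 0.3, 85.62], [-0.4, -0.58, 0.71, -816.77], [-0.01, -0.77, -0.64, 962.8], [0.0, 0.0, 0.0, 1.0]] 408.2353438612703
wrist [[1.0, 0.0, -0.0, 575.73], [0.0, -0.97, -0.24, 66.21], [-0.0, 0.24, -0.97, 383.27], [0.0, 0.0, 0.0, 1.0]] 270.3631814779914
{'time_s': 0.15, 'qpos': array([-1.14554104e+00,  1.83432688e+01,  8.96889674e+01, -4.85327220e-04,
        7.20443345e+01, -1.14448050e+00]), 'qvel': array([-0.02174785, -0.10036389, -0.22564125,  0.0120935 , -0.0719944 ,
        0.02562296]), 'effort': array([-5.72294630e-04, -4.12774551e+01, -2.32154489e+01,  7.26667210e-02,
        4.33494255e-02, -9.00343002e-05]), 'ee_pos': array([5.74628740e+02, 9.24407141e-03, 2.13322370e+02]), 'ee_rot': array([-1.79923435e+02, -1.06799612e-03,  8.99990887e+01]), 'force': array([ 0.13804797, -0.08517088, -0.27063066]), 'torque': array([-0.03631112,  0.01691498,  0.01573343]), 'gripper_force': 0.0, 'gripper_width': 91.24415963532246}
```

```bash
cd pics; python3 - <<'E'
import cv2,numpy as np
a=[cv2.imread(n+'0.png') for n in("scene","side","wrist")]
cv2.imwrite('sc_big.png',cv2.resize(a[0],(800,600),interpolation=cv2.INTER_CUBIC))
cv2.imwrite('si_big.png',cv2.resize(a[1],(800,600),interpolation=cv2.INTER_CUBIC))
E
```

```text
(no output)
```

View pics/sc_big.png

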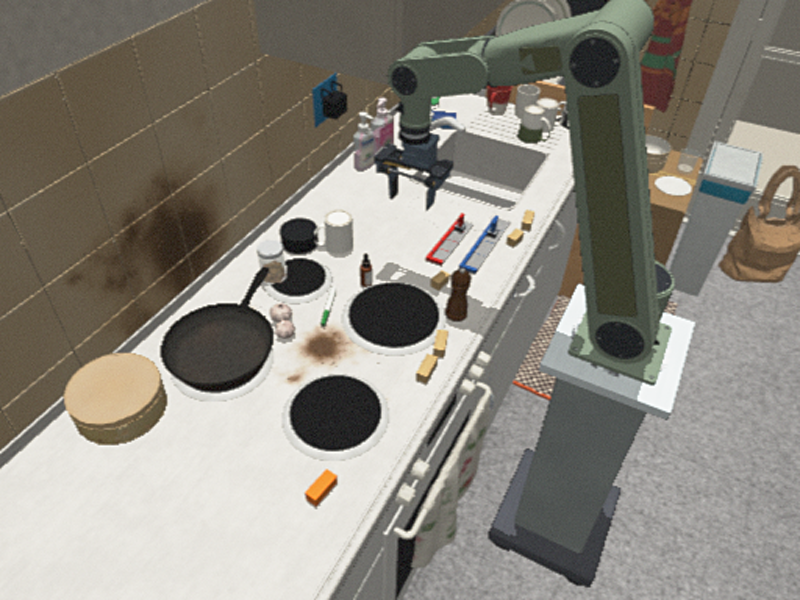

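View pics/si_big.png

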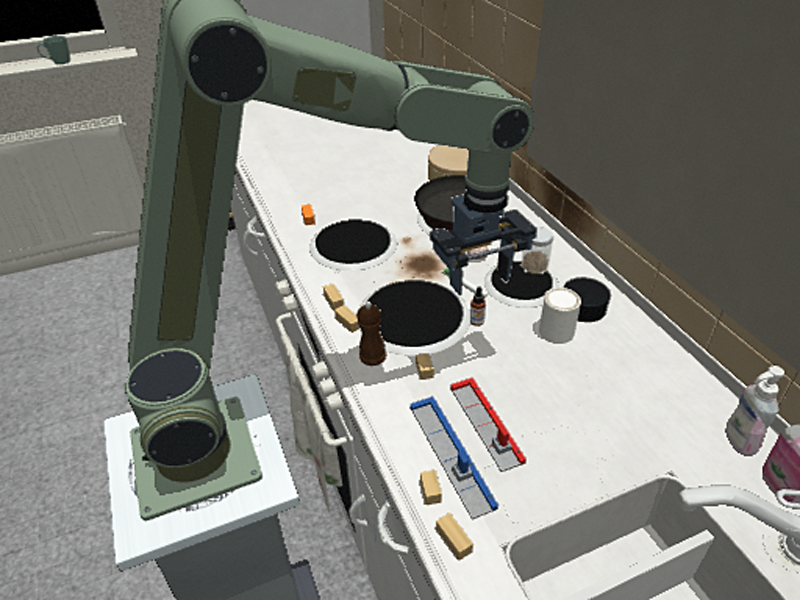

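Scene picture (800×600): five pale battens at (441,343), (427,368), (440,280), (515,237) and (528,219). The orange bar at (321,487) and the brown board and garlic are decoys. The blue tray is at (487,243) and the red tray at (450,238), with their clamps near the far ends. The side view shows the same five at (333,295), (346,317), (425,366), (431,487) and (455,535).

```bash
cd pics; python3 - <<'E'
import cv2
a=cv2.imread('wrist0.png');cv2.imwrite('wr_big.png',cv2.resize(a,(800,600),interpolation=cv2.INTER_CUBIC))
E
```

```text
(no output)
```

View pics/wr_big.png

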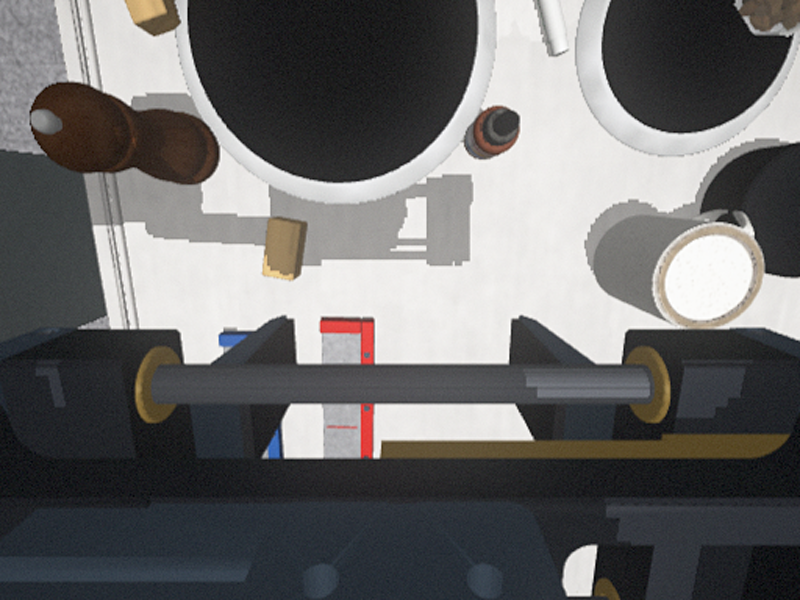

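Wrist view: a batten at (285,247), the red tray corner at (348,325), the blue tray at (235,338), the mill at (120,130), the bottle at (495,130). The gripper hides the lower half. Next I triangulate from the fixed cameras.

```bash
cat >> h.py <<'E'
def blobs(d,lo,hi,amin=25):
    m=cv2.inRange(cv2.cvtColor(d['frame'],cv2.COLOR_RGB2HSV),lo,hi)
    m=cv2.morphologyEx(m,cv2.MORPH_CLOSE,np.ones((3,3),np.uint8))
    n,l,s,c=cv2.connectedComponentsWithStats(m)
    return [(c[i],s[i],l==i) for i in range(1,n) if s[i][4]>=amin]
E
python3 - <<'E'
from h import *
for n in("scene","side","wrist"):
    d=np.load(n+'.npy',allow_pickle=True).item()
    print(n)
    for c,s,_ in blobs(d,(13,70,90),(25,190,255)): 
        w=p2w(d,c,14)[0]
        if 200<w[0]<900 and abs(w[1])<700 : print('wood',c.round(),s,w.round())
    for nm,lo,hi in(('blue',(105,130,70),(120,255,255)),('red',(0,200,130),(5,255,255))):
      for c,s,m in blobs(d,lo,hi,40):
        w=p2w(d,c,14)[0]
        if not(200<w[0]<900 and abs(w[1])<700):continue
        cn=cv2.findContours(m.astype(np.uint8),0,2)[0][0][:,0]
        W=p2w(d,cn,14)[:,:2]; print(nm,c.round(),s[4],W[W[:,1].argmax()].round(),W[W[:,1].argmin()].round(),W[W[:,0].argmin()].round(),W[W[:,0].argmax()].round())
E
```

```text
scene
wood [333. 146.] [325 135  17  23 147] [ 361. -294.   14.]
wood [174. 173.] [170 168  10  13  71] [875. 204.  14.]
wood [281. 179.] [276 173  12  12  89] [473.  21.  14.]
wood [277. 228.] [267 211  20  34 264] [374. 274.  14.]
wood [207. 221.] [194 212  27  20 358] [613. 366.  14.]
blue [305. 157.] 90 [416. -51.] [ 444. -308.] [405. -57.] [450. -99.]
side
wood [342. 165.] [335 161  15  10  58] [879. 250.  14.]
wood [271. 170.] [259 163  23  15 248] [611. 337.  14.]
wood [218. 196.] [207 182  23  30 242] [375. 275.  14.]
wood [272. 234.] [266 226  12  17 127] [473.  24.  14.]
wood [275. 311.] [269 301  14  21 205] [ 362. -243.   14.]
wood [291. 342.] [279 329  24  29 314] [ 360. -341.   14.]
blue [293. 287.] 351 [409. -61.] [ 442. -322.] [403. -67.] [450. -79.]
red [314. 265.] 173 [500. -48.] [ 534. -260.] [498. -52.] [543. -53.]
wrist
wood [97.  9.] [ 80   0  34  23 558] [382. 202.  14.]
wood [497.   4.] [494   0   7  11  58] [863. 207.  14.]
wood [509.   6.] [507   0   5  15  47] [878. 205.  14.]
wood [487.  13.] [480  10  13   9  58] [852. 198.  14.]
wood [181. 158.] [168 139  28  40 892] [471.  22.  14.]
wood [ 96. 240.] [ 86 222  28  48 418] [337. -99.  14.]
wood [419. 242.] [401 222  28  48 483] [ 813. -100.   14.]
wood [357. 287.] [ 244  279  240   14 2195] [ 729. -175.   14.]
blue [147. 217.] 101 [431. -58.] [418. -69.] [406. -64.] [431. -58.]
blue [175. 285.] 111 [ 455. -154.] [ 443. -187.] [ 443. -187.] [ 456. -163.]
```

Request:
send_rows([
  [-0.02,-0.035,0.005],
  [-0.04,-0.07,0.01],
  [-0.06,-0.105,0.015],
  [-0.08,-0.14,0.02],
  [-0.1,-0.175,0.025],
  [-0.12,-0.21,0.03],
  [-0.14,-0.245,0.035],
  [-0.15,-0.27,0.04],
], grip=[1,1,1,1,1,1,1,1], yaw=[0,0,0,0,0,0,0,0])

```text
time_s: 0.82
ee_pos: [422.5, -272.2, 254.2]
ee_rot: [-179.9, 0.0, 89.9]
force: [0.9, -0.9, -0.2]
gripper_width: 91.1
gripper_force: 0.0
```

Request:
send_rows([
  [0,-0.02,0],
  [0,-0.03,0],
  [0,-0.03,0],
], grip=[1,1,1], yaw=[0,0,0])

```text
time_s: 1.07
ee_pos: [424.9, -301.6, 253.5]
ee_rot: [-180.0, 0.0, 89.9]
force: [0.7, 1.1, 0.4]
gripper_width: 91.4
gripper_force: 0.0
```

```bash
python3 - <<'E'
from h import *
d=grab('wrist','w1.png');np.save('w1.npy',d,allow_pickle=True)
a=cv2.imread('pics/w1.png');cv2.imwrite('pics/w1b.png',cv2.resize(a,(800,600),interpolation=cv2.INTER_CUBIC))
print(env.state()['ee_pos'],env.state()['ee_rot'],d['pose'].round(2).tolist())
E
```

```text
[ 424.92861951 -300.03990358  253.3586424 ] [-1.79958176e+02 -7.65070063e-02  8.99263778e+01] [[1.0, -0.0, -0.0, 425.97], [-0.0, -0.97, -0.24, -235.33], [-0.0, 0.24, -0.97, 423.56], [0.0, 0.0, 0.0, 1.0]]
```

View pics/w1b.png

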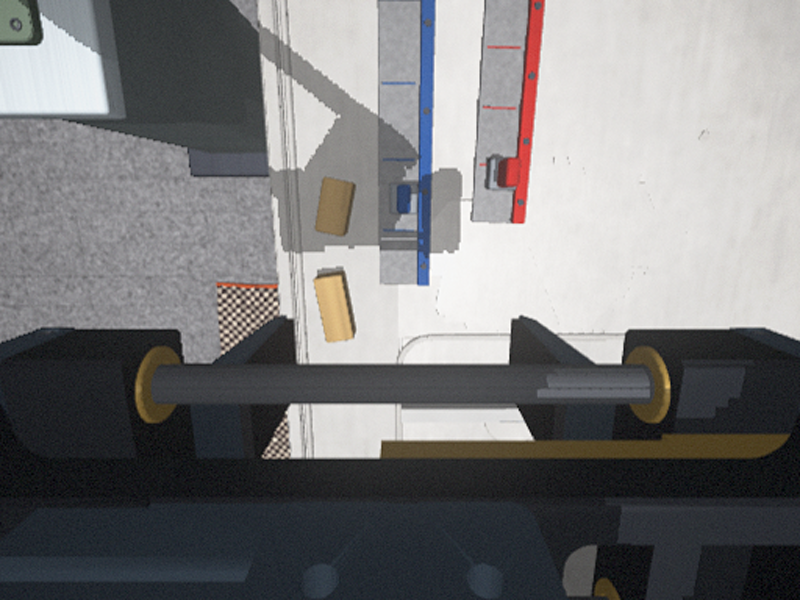

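Wrist at y=-300: batten B at (335,206) looks short and C at (335,305) looks long. The blue clamp at (403,198) and the red clamp at (497,172) are not fully open. Now one frame over the tray corners, then a silhouette fit.

Request:
send_rows([
  [0,0.035,0],
  [0,0.07,0],
  [0,0.105,0],
  [0,0.14,0],
  [0,0.15,0],
  [0,0.15,0],
], grip=[1,1,1,1,1,1], yaw=[0,0,0,0,0,0])

```text
time_s: 1.62
ee_pos: [424.7, -146.6, 253.9]
ee_rot: [-180.0, -0.1, 90.3]
force: [-0.2, 0.4, 1.6]
gripper_width: 91.3
gripper_force: 0.0
```

```bash
cat >> h.py <<'E'
from scipy.optimize import minimize
def cube(x0,x1,y0,y1,z0,z1): return np.array([[x,y,z] for x in(x0,x1) for y in(y0,y1) for z in(z0,z1)],float)
def place(P,x,y,a):
    c,s=np.cos(a),np.sin(a); return np.c_[x+c*P[:,0]-s*P[:,1],y+s*P[:,0]+c*P[:,1],P[:,2]]
def sil(d,boxes,S=4):
    m=np.zeros((384*S,512*S),np.uint8)
    for b in boxes:
        h=cv2.convexHull(((w2p(d,b)+.5)*S).clip(-9999,9999).astype(np.int32)); cv2.fillConvexPoly(m,h,255)
    return cv2.resize(m,(512,384),interpolation=cv2.INTER_AREA)/255.
def mask(d,kind):
    hsv=cv2.cvtColor(d['frame'],cv2.COLOR_RGB2HSV)
    r={'wood':((11,65,40),(28,255,255)),'blue':((103,120,40),(125,255,255)),'red':((0,180,60),(6,255,255))}[kind]
    return cv2.inRange(hsv,*r)/255.
def fit(ds,kind,boxes,p0,step,valid=None):
    ms=[mask(d,kind) for d in ds]
    p0=np.array(p0,float)
    def cost(p):
        e=0
        for d,m in zip(ds,ms):
            s=sil(d,[place(b,p[0],p[1],np.radians(p[2])) for b in boxes])
            v=valid(d,p0) if valid else np.ones_like(s)
            e+=(np.abs(s-m)*v).sum()
        return e
    sx=np.vstack([p0]+[p0+np.eye(3)[i]*step[i] for i in range(3)])
    r=minimize(cost,p0,method='Nelder-Mead',options=dict(initial_simplex=sx,xatol=.1,fatol=.3,maxiter=150))
    return r.x,r.fun
def near(rad,maxrow=200):
    def f(d,p):
        u=w2p(d,[[p[0],p[1],14]])[0]; s=np.linalg.norm(w2p(d,[[p[0]+rad,p[1],14]])[0]-u)
        v=np.zeros((384,512),np.uint8); cv2.circle(v,tuple(int(i) for i in u),int(s),1,-1); v[maxrow:]=0
        return v
    return f
def batten(ds,x,y,rad=55,maxrow=200,angs=(-90,-45,0,45)):
    out=[]
    for L in(50,66):
        b=[cube(-L/2,L/2,-14,14,0,28)]
        out.append((L,)+min((fit(ds,'wood',b,(x,y,a),(6,6,25),near(rad,maxrow)) for a in angs),key=lambda t:t[1]))
    return out
E
cat > m1.py <<'E'
from h import *
d1=np.load('w1.npy',allow_pickle=True).item()
d2=grab('wrist','w2.png');np.save('w2.npy',d2,allow_pickle=True)
d0=np.load('wrist.npy',allow_pickle=True).item(); si=np.load('side.npy',allow_pickle=True).item(); sc=np.load('scene.npy',allow_pickle=True).item()
a=cv2.imread('pics/w2.png');cv2.imwrite('pics/w2b.png',cv2.resize(a,(800,600),interpolation=cv2.INTER_CUBIC))
for nm,ds,x,y,mr in(('A',[d0],473,22,195),('B',[d1],360,-250,210),('C',[d1],360,-320,222),('D',[si],380,235,384),('E',[si],372,300,384)):
    for L,p,f in batten(ds,x,y,60 if nm in'ABC' else 40,mr): print(nm,L,p.round(1),round(f))
# trays
for nm,L,p0 in(('blue',264,(440,-70,-90)),('red',216,(533,-60,-90))):
    bx=[cube(-12,L-12,0,12,6,14),cube(-12,0,-38,12,6,14)]
    def val(d,p):
        v=sil(d,[place(cube(-25,L,-50,28,0,14),p[0],p[1],np.radians(p[2]))]); k=sil(d,[place(cube(30,L,-36,-4.5,6,80),p[0],p[1],np.radians(p[2]))]); k=k if nm!='x' else 0*k
        v=(v>0)*(1-(k>0)); v[200:]=0; return v
    for ds in([d1],[d2],[d1,d2]):
        r=np.array(p0,float)
        for _ in range(2): r,f=fit(ds,nm,bx,r,(5,5,3),val)
        print(nm,r.round(2),round(f))
E
python3 m1.py
```

```text
A 50 [472.2  21.7  78.5] 131
A 66 [470.8  13.6  78.1] 423
B 50 [ 362.3 -245.1   77.7] 87
B 66 [ 360.5 -251.6   76.9] 327
C 50 [ 358.6 -344.9  -81.6] 319
C 66 [ 357.9 -344.4   95.9] 209
D 50 [374.  232.5 -75.7] 81
D 66 [373.9 235.5 -76.4] 63
E 50 [368.8 307.1  92.3] 47
E 66 [370.1 305.5 -87.7] 29
blue [441.6  -69.57 -90.61] 438
blue [441.47 -71.59 -90.05] 226
blue [441.7  -70.16 -90.36] 679
red [533. -60. -90.] 0
red [ 536.59 -200.05  -68.34] 49
red [ 527.28 -224.45 -101.67] 140
```

View pics/w2b.png

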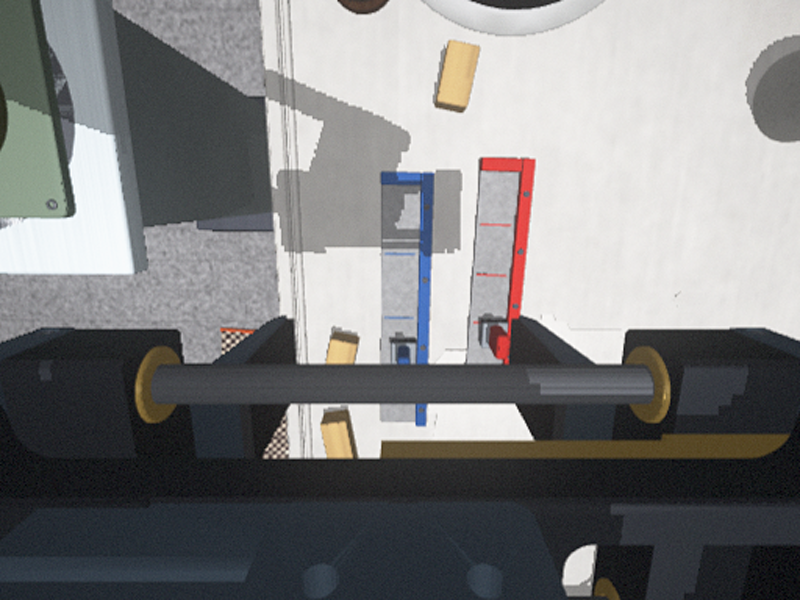

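Wrist at y=-150: both tray corners are visible, blue at (430,178) and red at (530,162). A is at (457,76). The red fit failed on hue, so I refine both trays and fit the clamps.

```bash
cat > m2.py <<'E'
from h import *
d1=np.load('w1.npy',allow_pickle=True).item();d2=np.load('w2.npy',allow_pickle=True).item()
hs=cv2.cvtColor(d2['frame'],cv2.COLOR_RGB2HSV); print(hs[104,320],hs[130,333],hs[220,318],hs[150,273])
import h
def mask(d,kind):
    q=cv2.cvtColor(d['frame'],cv2.COLOR_RGB2HSV)
    if kind=='red': return (((q[...,0]<8)|(q[...,0]>170))&(q[...,1]>150)&(q[...,2]>40)).astype(float)
    return ((q[...,0]>100)&(q[...,0]<125)&(q[...,1]>120)&(q[...,2]>35)).astype(float)
h.mask=mask
R={}
for nm,L,p0 in(('blue',264,(441.5,-70,-90.4)),('red',216,(540,-60,-94))):
    bx=[cube(-12,L-12,0,12,6,14),cube(-12,0,-38,12,6,14)]
    def val(d,p):
        q=(p[0],p[1],np.radians(p[2]))
        v=sil(d,[place(cube(-30,L+10,-50,35,0,14),*q)]); k=sil(d,[place(cube(30,L-20,-36,-6,6,60),*q)])
        v=((v>0)&~(k>0)).astype(float); v[200:]=0; return v
    for ds in([d1],[d2],[d1,d2]):
        r=np.array(p0,float)
        for _ in range(3): r,f=fit(ds,nm,bx,r,(5,5,3),val)
        print(nm,r.round(2),round(f))
    R[nm]=r
    # clamp: search fin position along row
    lo,hi=60,L-40; best=[]
    q=(r[0],r[1],np.radians(r[2])); m=mask(d1,nm)
    v=sil(d1,[place(cube(30,L+10,-30,-7,22,57),*q)]); 
    for g in np.arange(lo,hi,1.):
        s=sil(d1,[place(cube(g-12,g+12,-20,-8,22,57),*q)]); best.append((np.abs(s-m)[sil(d1,[place(cube(40,L,-34,-6,22,57),*q)])>.5].sum(),g-14))
    print(nm,'jaw',sorted(best)[:3])
E
python3 m2.py
```

```text
[  1 174 227] [  0 176 239] [  1 171 172] [111 127 122]
blue [441.59 -68.11 -90.6 ] 443
blue [440.74 -70.24 -89.66] 248
blue [441.97 -69.69 -90.5 ] 712
blue jaw [(np.float64(60.9764705882353), np.float64(154.0)), (np.float64(60.99607843137255), np.float64(155.0)), (np.float64(63.4078431372549), np.float64(153.0))]
red [534.   -56.45 -91.34] 96
red [534.88 -58.25 -91.9 ] 178
red [534.2 -57.4 -91.4] 288
red jaw [(np.float64(522.1921568627452), np.float64(145.0)), (np.float64(527.4549019607844), np.float64(144.0)), (np.float64(530.0039215686274), np.float64(146.0))]
```

```bash
python3 - <<'E'
from h import *
D={n:np.load(n+'.npy',allow_pickle=True).item() for n in('w1','w2','wrist','scene','side')}
T={'blue':(441.7,-69.7,-90.4),'red':(534.2,-57.4,-91.4)}
def loc(t,W):
    x,y,a=T[t];a=np.radians(a);d=W[:2]-[x,y];return (d@[np.cos(a),np.sin(a)]).round(1),(d@[-np.sin(a),np.cos(a)]).round(1)
for n,t,pts in(('w2','blue',[(398,253),(398,317)]),('w2','red',[(492,224),(489,274)]),('w1','blue',[(398,83),(398,160),(395,231)]),('w1','red',[(503,47),(497,107)])):
    print(n,t,[loc(t,p2w(D[n],np.array(p)/1.5625,6)[0]) for p in pts])
for nm,p0,r,h in(('mill',(390,80),29,150),('bottle',(600,95),17,102)):
    # foot centre seen in side and scene pictures
    for n,px in((('side',(372,357)),('scene',(456,312))) if nm=='mill' else (('side',(477,318)),('scene',(366,282)))):
        print(nm,n,p2w(D[n],np.array(px)/1.5625,0)[0].round())
E
```

```text
w2 blue [(np.float64(66.3), np.float64(-19.9)), (np.float64(132.3), np.float64(-19.2))]
w2 red [(np.float64(49.9), np.float64(-20.0)), (np.float64(99.4), np.float64(-19.0))]
w1 blue [(np.float64(67.1), np.float64(-19.1)), (np.float64(133.5), np.float64(-18.9)), (np.float64(199.8), np.float64(-21.6))]
w1 red [(np.float64(50.5), np.float64(-17.5)), (np.float64(100.0), np.float64(-19.0))]
mill side [386. 103.   0.]
mill scene [390.  99.   0.]
bottle side [649. 122.   0.]
bottle scene [644. 110.   0.]
```

C is long at (358,-344) with its axis at 96°. A and B are short, and D and E get a closer look later. The trays check out against their lines. I take C first into blue place 0.

Request:
send_rows([
  [-0.011,-0.032,-0.02],
  [-0.022,-0.064,-0.04],
  [-0.033,-0.096,-0.06],
  [-0.044,-0.128,-0.08],
  [-0.055,-0.16,-0.1],
  [-0.066,-0.19,-0.12],
  [-0.0665,-0.194,-0.143],
  [-0.0665,-0.194,-0.143],
], grip=[1,1,1,1,1,1,1,1], yaw=[1,2,3,4,5,6,6,6])

```text
time_s: 2.33
ee_pos: [355.5, -344.7, 106.8]
ee_rot: [-179.7, -0.3, 95.8]
force: [-1.4, 1.3, 0.5]
gripper_width: 91.1
gripper_force: 0.0
```

Request:
send_rows([
  [0,0,-0.03],
  [0,0,-0.06],
  [0,0,-0.085],
  [0,0,-0.1],
  [0,0,-0.1],
], grip=[1,1,1,1,1], yaw=[0,0,0,0,0])

```text
time_s: 2.75
ee_pos: [357.3, -342.5, 8.9]
ee_rot: [-179.8, -0.3, 96.0]
force: [0.3, -0.0, -0.1]
gripper_width: 90.9
gripper_force: 0.0
```

Request:
send_rows([
  [0,0,0],
  [0,0,0],
  [0,0,0],
  [0,0,0],
  [0,0,0],
  [0,0,0],
  [0,0,0],
  [0,0,0],
], grip=[-1,-1,-1,-1,-1,-1,-1,-1], yaw=[0,0,0,0,0,0,0,0], grip_force=15)

```text
time_s: 3.42
ee_pos: [358.5, -344.0, 11.1]
ee_rot: [180.0, 0.0, 96.0]
force: [-0.7, -0.2, 0.2]
gripper_width: 40.7
gripper_force: 0.0
```

Request:
send_rows([
  [0,0,0],
  [0,0,0],
  [0,0,0],
  [0,0,0.01],
  [0,0,0.04],
  [0,0,0.08],
  [0,0,0.09],
  [0,0,0.09],
], grip=[-1,-1,-1,-1,-1,-1,-1,-1], yaw=[0,0,0,0,0,0,0,0])

```text
time_s: 4.08
ee_pos: [360.4, -345.8, 104.7]
ee_rot: [179.7, 0.4, 96.0]
force: [0.2, -0.5, -0.6]
gripper_width: 27.7
gripper_force: 15.0
```

Request:
send_rows([
  [0.009,0.033,0],
  [0.018,0.066,0],
  [0.027,0.1,0],
  [0.036,0.133,0],
  [0.046,0.166,0],
  [0.056,0.2,0],
  [0.065,0.2345,0],
  [0.065,0.2345,0],
], grip=[-1,-1,-1,-1,-1,-1,-1,-1], yaw=[-1,-2,-3,-4,-5,-6,-6.4,-6.4])

```text
time_s: 4.75
ee_pos: [423.3, -104.5, 99.8]
ee_rot: [-179.9, -0.2, 89.9]
force: [-0.4, -0.7, 0.0]
gripper_width: 28.4
gripper_force: 15.0
```

```bash
python3 - <<'E'
from h import *
s=env.state();print(s['ee_pos'].round(1),s['gripper_width'],s['gripper_force'])
d=grab('wrist','w3.png');a=cv2.imread('pics/w3.png')
b=grab('side','s3.png');b=cv2.imread('pics/s3.png')[150:342,200:392]
cv2.imwrite('pics/w3b.png',np.hstack([cv2.resize(a,(512,384)),cv2.resize(b,(288,384))]))
E
```

```text
[ 423.3 -104.5   99.8] 28.35933265920621 15.001387149095535
```

View pics/w3b.png

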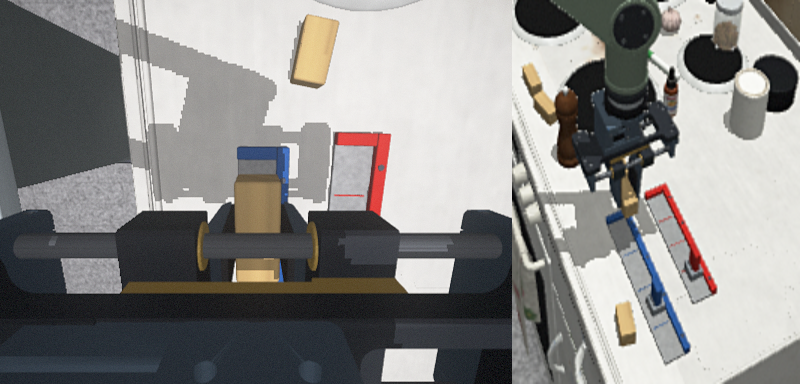

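The batten is held straight in the jaws at (258,220), its end just short of the blue stop. The scene is otherwise unchanged. I lower it, then push it to the fence and the stop.

Request:
send_rows([
  [0,0,-0.03],
  [0,0,-0.06],
  [0,0,-0.075],
  [0,0,-0.08],
  [0,0,-0.082],
  [0,0,-0.083],
  [0,0,-0.083],
  [0,0,-0.083],
], grip=[-1,-1,-1,-1,-1,-1,-1,-1], yaw=[0,0,0,0,0,0,0,0])

```text
time_s: 5.52
ee_pos: [424.3, -110.0, 18.8]
ee_rot: [179.9, 0.0, 89.6]
force: [-0.2, 0.3, -1.0]
gripper_width: 28.5
gripper_force: 15.0
```

Request:
send_rows([
  [0.0,0.002,0],
  [0,0.005,0],
  [0,0.007,0],
  [0,0.009,0],
  [0,0.01,0],
  [0,0.01,0],
], grip=[-1,-1,-1,-1,-1,-1], yaw=[0,0,0,0,0,0])

```text
time_s: 6.02
ee_pos: [424.2, -102.5, 19.2]
ee_rot: [179.9, 0.4, 89.9]
force: [-3.6, -16.1, 5.4]
gripper_width: 27.9
gripper_force: 15.0
```

Request:
send_rows([
  [0.001,0,0],
  [0.002,0,0],
  [0.004,0,0],
  [0.005,0,0],
  [0.005,0,0],
], grip=[-1,-1,-1,-1,-1], yaw=[0,0,0,0,0])

```text
time_s: 6.43
ee_pos: [426.7, -102.0, 18.3]
ee_rot: [-179.8, 0.3, 89.9]
force: [-6.6, -16.0, 3.0]
gripper_width: 27.9
gripper_force: 15.0
```

Request:
send_rows([
  [0.001,0,0],
  [0.002,0,0],
  [0.002,0,0],
], grip=[-1,-1,-1], yaw=[0,0,0])

```text
time_s: 6.68
ee_pos: [427.1, -101.8, 18.1]
ee_rot: [-179.6, 0.3, 89.9]
force: [-9.4, -15.8, 6.0]
gripper_width: 28.0
gripper_force: 15.0
```

Request:
send_rows([
  [0,0,0],
  [0,0,0],
  [0,0,0],
  [0,0,0],
  [0,0,0.03],
  [0,0,0.06],
  [0,0,0.1],
  [0,0,0.1],
], grip=[-0.1,-0.1,-0.1,-0.1,0.1,0.2,0.3,0.3], yaw=[0,0,0,0,0,0,0,0])

```text
time_s: 7.35
ee_pos: [435.3, -100.3, 124.2]
ee_rot: [179.2, 0.2, 89.6]
force: [1.6, -0.7, 0.3]
gripper_width: 59.1
gripper_force: 0.0
```

Request:
send_rows([
  [0.005,0.015,0],
  [0.01,0.03,0],
  [0.015,0.045,0],
  [0.02,0.06,0],
  [0.026,0.075,0],
  [0.031,0.09,0],
  [0.037,0.105,0],
  [0.042,0.121,0],
], grip=[1,1,1,1,1,1,1,1], yaw=[7,14,21,28,35,42,49,56])

```text
time_s: 8.02
ee_pos: [472.8, 22.6, 117.7]
ee_rot: [180.0, 0.0, 146.0]
force: [0.4, -0.8, 0.4]
gripper_width: 90.8
gripper_force: 0.0
```

Request:
send_rows([
  [0,0,0],
  [0,0,0],
  [0,0,0],
  [0,0,0],
  [0,0,0],
  [0,0,0],
], grip=[1,1,1,1,1,1], yaw=[7,14,21,22.9,22.9,22.9])

```text
time_s: 8.52
ee_pos: [472.5, 21.8, 117.7]
ee_rot: [180.0, -0.0, 168.5]
force: [-0.2, 0.4, 0.6]
gripper_width: 91.3
gripper_force: 0.0
```

```bash
cat >> h.py <<'E'
def mask(d,kind):
    q=cv2.cvtColor(d['frame'],cv2.COLOR_RGB2HSV);H,S,V=(q[...,i] for i in range(3))
    if kind=='red': r=((H<8)|(H>170))&(S>150)&(V>40)
    elif kind=='blue': r=(H>100)&(H<125)&(S>120)&(V>35)
    else: r=(H>10)&(H<29)&(S>65)&(V>40)
    return r.astype(float)
def ee():
    s=env.state(); print('ee',s['ee_pos'].round(1),s['ee_rot'].round(1),round(s['gripper_width'],1),s['time_s'])
E
python3 - <<'E'
from h import *
ee(); d=grab('wrist','w4.png')
for L,p,f in batten([d],472,22,60,210,(78,)): print(L,p.round(1),round(f))
s=grab('side');c=grab('scene')
for L,p,f in batten([s,c],374,235,38,384,(-76,)): print('D',L,p.round(1),round(f))
for L,p,f in batten([s,c],370,306,38,384,(-88,)): print('E',L,p.round(1),round(f))
E
```

```text
ee [472.5  21.8 117.7] [180.   -0.  168.5] 91.3 8.5167
50 [471.1  22.2  81.4] 171
66 [471.9  25.6  79.5] 692
D 50 [375.4 228.8 -69.8] 79
D 66 [374.5 235.9 -73.3] 64
E 50 [371.1 312.  -86.6] 75
E 66 [370.5 308.9 -86.1] 55
```

Request:
send_rows([
  [0,0,-0.03],
  [0,0,-0.06],
  [0,0,-0.085],
  [0,0,-0.1],
  [0,0,-0.107],
  [0,0,-0.107],
  [0,0,-0.107],
  [0,0,-0.107],
], grip=[1,1,1,1,1,1,-1,-1], yaw=[0,0,0,0,0.5,1,1,1], grip_force=15)

```text
time_s: 9.33
ee_pos: [473.6, 21.5, 12.0]
ee_rot: [180.0, 0.1, 169.5]
force: [-0.2, 0.4, -0.6]
gripper_width: 81.0
gripper_force: 0.0
```

Request:
send_rows([
  [0,0,0],
  [0,0,0],
  [0,0,0],
  [0,0,0],
  [0,0,0],
  [0,0,0.01],
  [0,0,0.04],
  [0,0,0.06],
], grip=[-1,-1,-1,-1,-1,-1,-1,-1], yaw=[0,0,0,0,0,0,0,0])

```text
time_s: 10.0
ee_pos: [472.5, 21.5, 72.0]
ee_rot: [180.0, -0.0, 169.5]
force: [0.5, -0.3, 0.4]
gripper_width: 50.0
gripper_force: 15.0
```

Request:
send_rows([
  [0.01,-0.025,0],
  [0.02,-0.05,0],
  [0.03,-0.075,0],
  [0.04,-0.1,0],
  [0.043,-0.1075,0],
  [0.043,-0.1075,-0.02],
  [0.043,-0.1075,-0.03],
  [0.043,-0.1075,-0.03],
], grip=[-1,-1,-1,-1,-1,-1,-1,-1], yaw=[2,4,6,8,9.1,9.1,9.1,9.1])

```text
time_s: 10.67
ee_pos: [513.2, -85.6, 38.7]
ee_rot: [179.9, -0.3, 178.6]
force: [-0.6, -0.0, -0.9]
gripper_width: 49.6
gripper_force: 15.0
```

```bash
python3 - <<'E'
from h import *
ee()
b=grab('side','s4.png');b=cv2.imread('pics/s4.png')[170:320,220:370]
a=grab('wrist','w5.png');a=cv2.imread('pics/w5.png')
cv2.imwrite('pics/c4.png',np.hstack([a,cv2.resize(b,(288,384))]))
E
```

```text
ee [513.2 -85.6  38.7] [179.9  -0.3 178.6] 49.6 10.6667
```

View pics/c4.png

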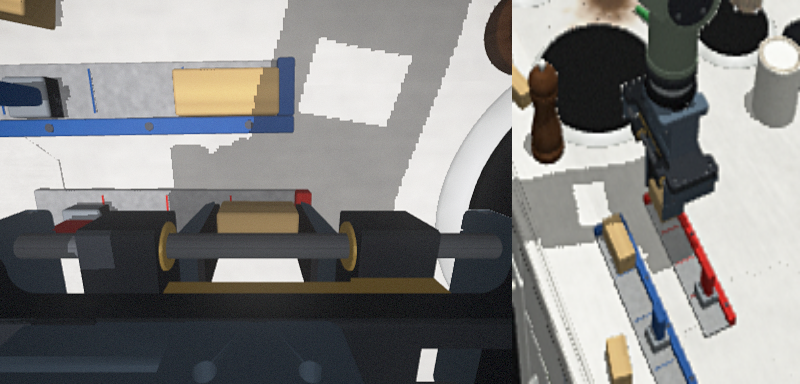

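The picture shows C seated in the blue corner, right end at (280,90). A is held lengthwise over red place 0. Lower and push.

Request:
send_rows([
  [0,0,-0.012],
  [0,0,-0.018],
  [0,0,-0.021],
  [0,0,-0.0235],
  [0,0,-0.0235],
  [0.002,0,-0.0235],
  [0.005,0,-0.0235],
  [0.006,0,-0.0235],
], grip=[-1,-1,-1,-1,-1,-1,-1,-1], yaw=[0,0,0,0,0,0,0,0])

```text
time_s: 11.43
ee_pos: [522.2, -86.1, 17.9]
ee_rot: [-180.0, 0.0, 178.6]
force: [-0.9, -0.2, -0.8]
gripper_width: 50.0
gripper_force: 15.0
```

Request:
send_rows([
  [0,0.002,0],
  [0,0.004,0],
  [0,0.005,0],
  [0,0.006,0],
  [0,0.006,0],
], grip=[-1,-1,-1,-1,-1], yaw=[0,0,0,0,0])

```text
time_s: 11.85
ee_pos: [521.8, -81.8, 17.7]
ee_rot: [-179.8, 0.1, 178.7]
force: [-0.2, -8.6, -0.3]
gripper_width: 50.0
gripper_force: 15.0
```

Request:
send_rows([
  [0.001,0,0],
  [0.002,0,0],
  [0.002,0,0],
], grip=[-1,-1,-1], yaw=[0,0,0])

```text
time_s: 12.1
ee_pos: [522.3, -81.9, 17.5]
ee_rot: [-179.8, -0.1, 178.7]
force: [-2.9, -8.4, 1.7]
gripper_width: 49.6
gripper_force: 15.0
```

Request:
send_rows([
  [0.001,0,0],
  [0.002,0,0],
  [0.003,0,0],
  [0.003,0,0],
], grip=[-1,-1,-1,-1], yaw=[0,0,0,0])

```text
time_s: 12.43
ee_pos: [522.4, -81.8, 17.4]
ee_rot: [-179.8, -0.5, 178.7]
force: [-8.5, -9.5, 7.1]
gripper_width: 49.6
gripper_force: 15.0
```

Request:
send_rows([
  [0,-0.006,0],
  [0,-0.006,0],
  [0,-0.006,0],
  [0,-0.006,0],
  [0,-0.006,0.03],
  [0,-0.006,0.06],
  [0,-0.006,0.1],
  [0,-0.006,0.1],
], grip=[0.4,0.4,0.4,0.4,0.4,0.6,1,1], yaw=[0,0,0,0,0,0,0,0])

```text
time_s: 13.1
ee_pos: [531.4, -86.4, 124.4]
ee_rot: [-179.9, 0.8, 178.6]
force: [0.7, -0.4, 0.7]
gripper_width: 81.1
gripper_force: 0.0
```

Request:
send_rows([
  [-0.01,-0.01,0],
  [-0.02,-0.02,0],
  [-0.03,-0.03,0],
  [-0.04,-0.04,0],
  [-0.05,-0.05,0],
  [-0.06,-0.06,0],
  [-0.07,-0.07,0],
  [-0.08,-0.08,0],
], grip=[1,1,1,1,1,1,1,1], yaw=[-7,-14,-21,-28,-35,-42,-49,-56])

```text
time_s: 13.77
ee_pos: [446.3, -166.1, 117.4]
ee_rot: [180.0, 0.0, 122.3]
force: [0.1, -0.1, 0.7]
gripper_width: 90.9
gripper_force: 0.0
```

Request:
send_rows([
  [-0.01,-0.01,0],
  [-0.02,-0.02,0],
  [-0.04,-0.035,0],
  [-0.055,-0.05,0],
  [-0.07,-0.065,0],
  [-0.084,-0.079,0],
  [-0.084,-0.079,0],
  [-0.084,-0.079,0],
], grip=[1,1,1,1,1,1,1,1], yaw=[-7,-14,-21,-28,-35,-42,-44.9,-44.9])

```text
time_s: 14.43
ee_pos: [362.3, -245.4, 117.5]
ee_rot: [180.0, -0.0, 77.6]
force: [-0.9, -0.0, -0.4]
gripper_width: 91.2
gripper_force: 0.0
```

```bash
python3 - <<'E'
from h import *
ee(); d=grab('wrist','w6.png')
for L,p,f in batten([d],362,-245,60,290,(78,)): print(L,p.round(1),round(f))
s=grab('side');c=grab('scene')
for L,p,f in batten([s,c],362,-245,38,384,(78,)): print(L,p.round(1),round(f))
E
```

```text
ee [ 362.3 -245.4  117.5] [180.   -0.   77.6] 91.2 14.4333
50 [ 362.4 -244.4   76.6] 132
66 [ 362.4 -244.4   77.9] 558
50 [ 361.6 -244.1   77.4] 62
66 [ 364.2 -233.8   75.7] 88
```

Request:
send_rows([
  [0,0,0],
  [0,0.001,0],
  [0,0.001,-0.01],
  [0,0.001,-0.02],
  [0,0.001,-0.03],
  [0,0.001,-0.04],
  [0,0.001,-0.05],
  [0,0.001,-0.06],
], grip=[0,0,0,0,0,0,0,0], yaw=[0,0,0,0,0,0,0,0])

```text
time_s: 15.25
ee_pos: [362.9, -243.7, 57.0]
ee_rot: [180.0, 0.0, 77.8]
force: [-0.2, -0.1, 0.5]
gripper_width: 46.2
gripper_force: 0.0
```

Request:
send_rows([
  [0,0,-0.02],
  [0,0,-0.04],
  [0,0,-0.0465],
  [0,0,-0.0465],
  [0,0,-0.0465],
  [0,0,-0.0465],
  [0,0,-0.0465],
  [0,0,-0.0465],
], grip=[0,0,0,-1,-1,-1,-1,-1], yaw=[0,0,0,0,0,0,0,0])

```text
time_s: 15.92
ee_pos: [363.1, -244.4, 11.8]
ee_rot: [179.9, 0.0, 77.7]
force: [0.9, -0.1, 2.8]
gripper_width: 27.9
gripper_force: 15.0
```

Request:
send_rows([
  [0,0,0],
  [0,0,0.01],
  [0,0,0.04],
  [0,0,0.08],
  [0,0,0.09],
  [0,0,0.09],
], grip=[-1,-1,-1,-1,-1,-1], yaw=[0,0,0,0,0,0])

```text
time_s: 16.42
ee_pos: [364.6, -245.5, 104.3]
ee_rot: [179.6, 0.2, 77.7]
force: [0.9, 0.2, -0.4]
gripper_width: 27.8
gripper_force: 15.0
```

Request:
send_rows([
  [0.025,0.018,0],
  [0.05,0.036,0],
  [0.08,0.055,0],
  [0.11,0.075,0],
  [0.135,0.092,0],
  [0.1515,0.104,0],
  [0.1515,0.104,-0.02],
  [0.1515,0.104,-0.05],
], grip=[-1,-1,-1,-1,-1,-1,-1,-1], yaw=[2,4,6,8,10,10.9,10.9,10.9])

```text
time_s: 17.08
ee_pos: [516.6, -139.5, 51.2]
ee_rot: [179.7, 0.1, 88.7]
force: [0.8, 0.1, -1.1]
gripper_width: 28.2
gripper_force: 15.0
```

Request:
send_rows([
  [0,0,-0.01],
  [0,0,-0.02],
  [0,0,-0.026],
  [0,0,-0.03],
  [0,0,-0.0325],
  [0,0,-0.033],
  [0,0,-0.033],
], grip=[-1,-1,-1,-1,-1,-1,-1], yaw=[0,0,0,0,0,0,0])

```text
time_s: 17.67
ee_pos: [514.4, -140.3, 18.6]
ee_rot: [179.9, 0.0, 88.6]
force: [-0.0, -0.2, -0.2]
gripper_width: 27.9
gripper_force: 15.0
```

Request:
send_rows([
  [0,0.002,0],
  [0,0.004,0],
  [0,0.006,0],
  [0,0.008,0],
  [0,0.008,0],
], grip=[-1,-1,-1,-1,-1], yaw=[0,0,0,0,0])

```text
time_s: 18.08
ee_pos: [514.0, -131.6, 18.1]
ee_rot: [180.0, -0.0, 88.6]
force: [-0.4, 1.0, -1.0]
gripper_width: 27.7
gripper_force: 15.0
```

Request:
send_rows([
  [0,0.001,-0.0005],
  [0,0.003,-0.0005],
  [0,0.004,-0.0005],
  [0,0.004,-0.0005],
], grip=[-1,-1,-1,-1], yaw=[0,0,0,0])

```text
time_s: 18.42
ee_pos: [514.4, -130.6, 18.0]
ee_rot: [179.9, 0.3, 88.7]
force: [-1.0, -9.8, 2.6]
gripper_width: 27.8
gripper_force: 15.0
```

Request:
send_rows([
  [0.002,0,0],
  [0.004,0,0],
  [0.005,0,0],
  [0.006,0,0],
  [0.007,0,0],
  [0.007,0,0],
], grip=[-1,-1,-1,-1,-1,-1], yaw=[0,0,0,0,0,0])

```text
time_s: 18.92
ee_pos: [518.8, -130.6, 17.9]
ee_rot: [-179.8, 0.3, 88.8]
force: [-7.2, -11.3, 6.2]
gripper_width: 27.7
gripper_force: 15.0
```

Request:
send_rows([
  [0,-0.002,0],
  [0,-0.002,0],
  [0,-0.002,0],
  [-0.002,-0.002,0],
  [-0.002,-0.002,0.03],
  [-0.002,-0.002,0.06],
  [-0.002,-0.002,0.1],
  [-0.002,-0.002,0.1],
], grip=[-0.2,-0.2,-0.2,0,0,0.2,0.3,1], yaw=[0,0,0,0,0,0,0,0])

```text
time_s: 19.58
ee_pos: [523.6, -130.8, 124.3]
ee_rot: [179.2, 0.2, 88.6]
force: [1.8, -1.0, 0.3]
gripper_width: 62.7
gripper_force: 0.0
```

Request:
send_rows([
  [-0.01,0.035,0.02],
  [-0.03,0.07,0.04],
  [-0.05,0.1,0.06],
  [-0.07,0.135,0.08],
  [-0.09,0.17,0.1],
  [-0.11,0.2,0.12],
  [-0.13,0.235,0.12],
  [-0.145,0.265,0.12],
], grip=[1,1,1,1,1,1,1,1], yaw=[0,0,0,0,0,0,0,0])

```text
time_s: 20.25
ee_pos: [373.3, 136.7, 239.1]
ee_rot: [179.8, -0.1, 88.6]
force: [0.9, -0.3, -1.0]
gripper_width: 91.5
gripper_force: 0.0
```

```bash
python3 - <<'E'
from h import *
ee(); d=grab('wrist','w7.png'); print(d['pose'][:3,3].round())
for nm,x,y,a in(('D',374.5,236,-74),('E',370.5,308,-87)):
  for L,p,f in batten([d],x,y,45,200,(a,)): print(nm,L,p.round(1),round(f))
cv2.imwrite('pics/w7b.png',cv2.imread('pics/w7.png')[:220,:])
E
```

```text
ee [373.3 136.7 239.1] [ 1.798e+02 -1.000e-01  8.860e+01] 91.5 20.25
[375. 203. 409.]
D 50 [374.6 232.7 -72.9] 223
D 66 [376.5 225.7 -73.7] 49
E 50 [370.6 316.9 -87.8] 203
E 66 [371.  314.2 -87.5] 54
```

View pics/w7b.png

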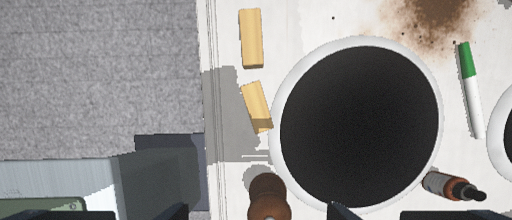

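Both D and E are long: D at (257,107) and E at (251,38) in the crop, with the 66 mm fit clearly better. That makes three long and two short. E is clear, so it goes first, with a check from a hover above it.

Request:
send_rows([
  [0,0.03,0],
  [0,0.06,-0.02],
  [0,0.09,-0.04],
  [0,0.12,-0.06],
  [0,0.15,-0.08],
  [-0.003,0.178,-0.1],
  [-0.003,0.178,-0.12],
  [-0.003,0.178,-0.12],
], grip=[0,0,0,0,0,0,0,0], yaw=[1,2,3,3.9,3.9,3.9,3.9,3.9])

```text
time_s: 20.97
ee_pos: [368.4, 312.5, 113.6]
ee_rot: [-179.6, 0.3, 92.7]
force: [-0.0, -0.4, 0.8]
gripper_width: 45.8
gripper_force: 0.0
```

```bash
python3 - <<'E'
from h import *
ee(); d=grab('wrist','w8.png')
for L,p,f in batten([d],371,312,45,290,(-87,)): print(L,p.round(1),round(f))
s=grab('side')
for L,p,f in batten([s],376,228,38,384,(-74,)): print('D',L,p.round(1),round(f))
E
```

```text
ee [368.4 312.5 113.6] [-179.6    0.3   92.7] 45.8 20.9667
50 [370.9 317.4 -87.6] 379
66 [371.1 312.7 -88.1] 129
D 50 [375.2 230.8 -71.8] 54
D 66 [375.6 231.2 -74.3] 40
```

Good: E is at (371,313), right under the gripper. I grasp it and carry it to blue place 1.

Request:
send_rows([
  [0,0,-0.03],
  [0,0,-0.06],
  [0,0,-0.09],
  [0,0,-0.106],
  [0,0,-0.1065],
  [0,0,-0.1065],
  [0,0,-0.1065],
  [0,0,-0.1065],
], grip=[0,0,0,0,0,-1,-1,-1], yaw=[0,0,0,0,0,0,0,0])

```text
time_s: 21.73
ee_pos: [372.4, 313.7, 12.9]
ee_rot: [179.8, -0.1, 92.5]
force: [-0.9, -0.1, -0.3]
gripper_width: 28.6
gripper_force: 0.2
```

Request:
send_rows([
  [0,0,0],
  [0,0,0],
  [0,0,0.01],
  [0,0,0.04],
  [0,0,0.08],
  [0,0,0.12],
  [0,0,0.16],
  [0,0,0.18],
], grip=[-1,-1,-1,-1,-1,-1,-1,-1], yaw=[0,0,0,0,0,0,0,0])

```text
time_s: 22.4
ee_pos: [372.6, 314.4, 196.8]
ee_rot: [179.6, -0.3, 92.5]
force: [1.2, 0.2, -0.2]
gripper_width: 27.9
gripper_force: 15.0
```

Request:
send_rows([
  [0.005,-0.035,0],
  [0.01,-0.07,0],
  [0.015,-0.11,0],
  [0.02,-0.15,0],
  [0.025,-0.19,0],
  [0.03,-0.23,0],
  [0.035,-0.27,0],
  [0.04,-0.31,0],
], grip=[-1,-1,-1,-1,-1,-1,-1,-1], yaw=[-0.5,-1,-1.5,-2,-2.5,-2.9,-2.9,-2.9])

```text
time_s: 23.07
ee_pos: [410.8, 1.2, 191.9]
ee_rot: [179.9, -0.0, 89.6]
force: [1.1, 0.2, -0.4]
gripper_width: 27.8
gripper_force: 15.0
```

Request:
send_rows([
  [0.003,-0.04,0],
  [0.006,-0.08,0],
  [0.009,-0.12,-0.02],
  [0.012,-0.16,-0.05],
  [0.012,-0.1805,-0.08],
  [0.012,-0.1805,-0.11],
  [0.012,-0.1805,-0.14],
  [0.012,-0.1805,-0.15],
], grip=[-1,-1,-1,-1,-1,-1,-1,-1], yaw=[0,0,0,0,0,0,0,0])

```text
time_s: 23.73
ee_pos: [420.4, -177.2, 37.9]
ee_rot: [-179.7, -0.1, 89.5]
force: [-0.8, -0.6, 0.1]
gripper_width: 27.6
gripper_force: 15.0
```

```bash
python3 - <<'E'
from h import *
ee(); d=grab('wrist','w9.png')
print(d['pose'][:3,3].round(1))
b=grab('side','s9.png');b=cv2.imread('pics/s9.png')[170:320,220:370]
cv2.imwrite('pics/c9.png',np.hstack([cv2.imread('pics/w9.png'),cv2.resize(b,(288,384))]))
E
```

```text
ee [ 420.4 -177.2   37.9] [-1.797e+02 -1.000e-01  8.950e+01] 27.6 23.7333
[ 422.8 -111.4  208.1]
```

View pics/c9.png

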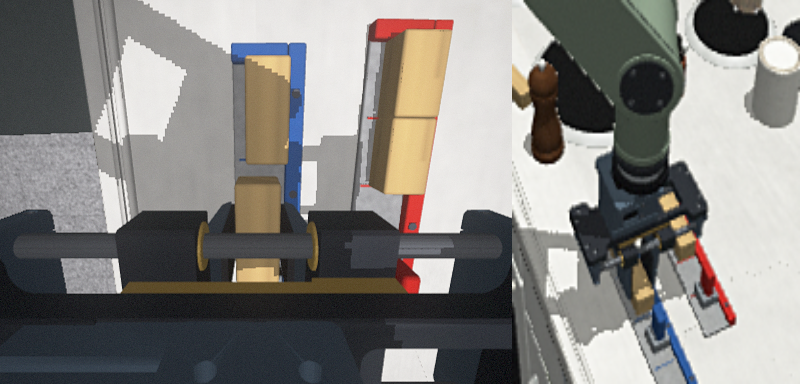

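Red shows A and B seated end to end, seam at (403,117). E hangs at (258,230) just behind C, with clearance. Lower and push.

Request:
send_rows([
  [0,0,-0.01],
  [0,0,-0.016],
  [0,0,-0.02],
  [0,0,-0.023],
  [0,0,-0.0235],
  [0,0,-0.0235],
  [0,0,-0.0235],
], grip=[-1,-1,-1,-1,-1,-1,-1], yaw=[0,0,0,0,0,0,0])

```text
time_s: 24.42
ee_pos: [423.6, -177.6, 18.5]
ee_rot: [179.9, 0.0, 89.6]
force: [-1.6, 2.3, 6.9]
gripper_width: 28.2
gripper_force: 15.0
```

Request:
send_rows([
  [0,0.002,0],
  [0,0.004,0],
  [0,0.006,0],
  [0,0.008,0],
  [0,0.01,0],
  [0,0.011,0],
  [0,0.012,0],
  [0,0.012,0],
], grip=[-1,-1,-1,-1,-1,-1,-1,-1], yaw=[0,0,0,0,0,0,0,0])

```text
time_s: 25.08
ee_pos: [424.8, -168.4, 18.6]
ee_rot: [179.8, 0.3, 89.8]
force: [-2.3, -12.7, 4.4]
gripper_width: 27.9
gripper_force: 15.0
```

Request:
send_rows([
  [0.002,0,0],
  [0.004,0,0],
  [0.005,0,0],
  [0.006,0,0],
  [0.007,0,0],
  [0.007,0,0],
], grip=[-1,-1,-1,-1,-1,-1], yaw=[0,0,0,0,0,0])

```text
time_s: 25.58
ee_pos: [426.2, -168.1, 18.3]
ee_rot: [-179.6, 0.3, 89.9]
force: [-14.4, -15.7, 14.2]
gripper_width: 27.7
gripper_force: 15.0
```

Request:
send_rows([
  [-0.001,-0.002,0],
  [-0.002,-0.002,0],
  [-0.003,-0.003,0],
  [-0.003,-0.003,0.01],
  [-0.003,-0.003,0.04],
  [-0.003,-0.003,0.07],
  [-0.0035,-0.03,0.08],
  [-0.0035,-0.06,0.08],
], grip=[-0.2,-0.2,-0.2,-0.1,0,0,0,0], yaw=[0,0,0,0,0,0,0,0])

```text
time_s: 26.25
ee_pos: [428.6, -225.6, 100.5]
ee_rot: [179.7, 0.1, 89.8]
force: [1.1, -0.5, -0.2]
gripper_width: 45.6
gripper_force: 0.0
```

Request:
send_rows([
  [0,-0.012,0],
  [0,-0.012,-0.03],
  [0,-0.012,-0.06],
  [0,-0.012,-0.07],
  [0,-0.012,-0.07],
  [0,-0.012,-0.07],
  [0,-0.012,-0.07],
  [0,-0.012,-0.07],
], grip=[0,0,0,0,-1,-1,-1,-1], yaw=[0,0,0,0,0,0,0,0])

```text
time_s: 26.92
ee_pos: [427.4, -237.7, 28.4]
ee_rot: [179.9, 0.1, 89.6]
force: [0.1, -0.2, 0.6]
gripper_width: 21.9
gripper_force: 0.0
```

Request:
send_rows([
  [0,0,0],
  [0,0,0],
  [0,-0.01,0],
  [0,-0.02,0],
  [0,-0.035,0],
  [0,-0.05,0],
  [0,-0.062,0],
  [0,-0.062,0],
], grip=[-1,-1,-1,-1,-1,-1,-1,-1], yaw=[0,0,0,0,0,0,0,0])

```text
time_s: 27.58
ee_pos: [425.4, -301.1, 28.3]
ee_rot: [-179.9, 0.0, 89.6]
force: [-5.6, -1.9, 6.0]
gripper_width: 11.8
gripper_force: 15.0
```

Request:
send_rows([
  [0,0,0],
  [0,0,0],
  [0,0,0],
  [0,0,0.03],
  [0,0,0.07],
  [0,0,0.11],
  [0,0.02,0.15],
  [-0.004,0.06,0.163],
], grip=[-0.4,-0.4,-0.4,0,0,0,0,0], yaw=[0,0,0,0,0,0,0,0])

```text
time_s: 28.25
ee_pos: [426.6, -245.4, 194.9]
ee_rot: [179.4, 0.4, 89.4]
force: [1.4, 1.8, 1.0]
gripper_width: 45.5
gripper_force: 0.0
```

Request:
send_rows([
  [-0.003,0.04,0],
  [-0.006,0.08,0],
  [-0.01,0.12,0],
  [-0.014,0.16,0],
  [-0.02,0.2,0],
  [-0.024,0.24,0],
  [-0.028,0.28,0],
  [-0.032,0.32,0],
], grip=[0,0,0,0,0,0,0,0], yaw=[2,4,6,8,10,12,14,16.4])

```text
time_s: 28.92
ee_pos: [390.1, 80.1, 189.8]
ee_rot: [179.9, -0.0, 106.1]
force: [1.0, 0.4, -0.0]
gripper_width: 45.7
gripper_force: 0.0
```

Request:
send_rows([
  [-0.004,0.04,0],
  [-0.008,0.08,0],
  [-0.012,0.12,0],
  [-0.016,0.1525,0],
  [-0.016,0.1525,-0.03],
  [-0.016,0.1525,-0.06],
  [-0.016,0.1525,-0.06],
], grip=[0,0,0,0,0,0,0], yaw=[0,0,0,0,0,0,0])

```text
time_s: 29.5
ee_pos: [370.9, 229.5, 125.3]
ee_rot: [-179.4, 0.1, 106.1]
force: [-0.5, -0.4, -0.8]
gripper_width: 45.7
gripper_force: 0.0
```

```bash
python3 - <<'E'
from h import *
ee(); d=grab('wrist','w10.png')
for L,p,f in batten([d],375.5,230,45,290,(-74,)): print(L,p.round(1),round(f))
cv2.imwrite('pics/w10b.png',cv2.resize(cv2.imread('pics/w10.png')[60:310,80:430],(700,500)))
E
```

```text
ee [370.9 229.5 125.3] [-1.794e+02  1.000e-01  1.061e+02] 45.7 29.5
50 [375.1 231.3 -73.4] 356
66 [376.5 227.1 -73.1] 125
```

View pics/w10b.png

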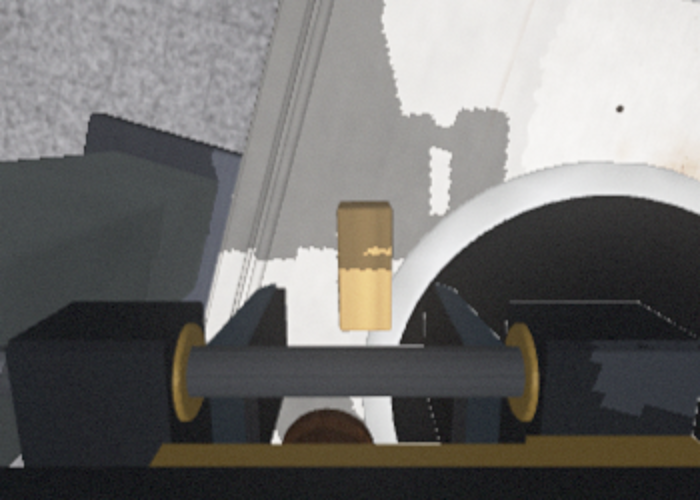

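D sits at (365,265) beside the burner ring and the tool is aligned. I descend to a slightly higher grip so the finger clears the ring.

Request:
send_rows([
  [0,0,-0.03],
  [0,0,-0.06],
  [0,0,-0.08],
  [0,0,-0.095],
  [0,0,-0.105],
  [0,0,-0.11],
  [0,0,-0.114],
  [0,0,-0.114],
], grip=[0,0,0,0,0,0,0,0], yaw=[0,0,0,0,0,0,0,0])

```text
time_s: 30.22
ee_pos: [375.5, 230.6, 16.1]
ee_rot: [179.9, -0.0, 106.0]
force: [0.1, -0.2, -0.0]
gripper_width: 45.3
gripper_force: 0.0
```

Request:
send_rows([
  [0,0,0],
  [0,0,0],
  [0,0,0],
  [0,0,0],
  [0,0,0],
  [0,0,0],
  [0,0,0],
], grip=[-1,-1,-1,-1,-1,-1,-1], yaw=[0,0,0,0,0,0,0], grip_force=18)

```text
time_s: 30.8
ee_pos: [375.2, 230.7, 16.2]
ee_rot: [179.9, -0.0, 106.0]
force: [-0.9, -0.6, 6.6]
gripper_width: 28.2
gripper_force: 18.0
```

Request:
send_rows([
  [0,0,0.01],
  [0,0,0.04],
  [0,0,0.08],
  [0,0,0.12],
  [0,0,0.16],
  [0,0,0.18],
  [0,0,0.18],
  [0,0,0.18],
], grip=[-1,-1,-1,-1,-1,-1,-1,-1], yaw=[0,0,0,0,0,0,0,0])

```text
time_s: 31.47
ee_pos: [375.0, 230.6, 196.3]
ee_rot: [179.9, -0.0, 106.0]
force: [-0.0, -0.1, -1.6]
gripper_width: 27.8
gripper_force: 18.0
```

Request:
send_rows([
  [0.005,-0.035,0],
  [0.01,-0.07,0],
  [0.015,-0.11,0],
  [0.02,-0.15,0],
  [0.025,-0.19,0],
  [0.03,-0.23,0],
  [0.035,-0.27,0],
  [0.04,-0.31,0],
], grip=[-1,-1,-1,-1,-1,-1,-1,-1], yaw=[-2,-4,-6,-8,-10,-12,-14,-16.4])

```text
time_s: 32.13
ee_pos: [413.1, -81.2, 193.5]
ee_rot: [-179.8, -0.1, 89.5]
force: [0.8, -0.1, -0.7]
gripper_width: 27.9
gripper_force: 18.0
```

Request:
send_rows([
  [0.003,-0.04,0],
  [0.006,-0.08,0],
  [0.007,-0.12,-0.02],
  [0.0074,-0.1595,-0.05],
  [0.0074,-0.1595,-0.09],
  [0.0074,-0.1595,-0.12],
  [0.0074,-0.1595,-0.145],
  [0.0074,-0.1595,-0.145],
], grip=[-1,-1,-1,-1,-1,-1,-1,-1], yaw=[0,0,0,0,0,0,0,0])

```text
time_s: 32.8
ee_pos: [416.7, -236.4, 44.0]
ee_rot: [-179.2, -0.5, 89.5]
force: [-0.7, 1.0, -0.0]
gripper_width: 28.3
gripper_force: 18.0
```

```bash
python3 - <<'E'
from h import *
ee(); d=grab('wrist','w11.png')
b=grab('side','s11.png');b=cv2.imread('pics/s11.png')[200:350,220:370]
cv2.imwrite('pics/c11.png',np.hstack([cv2.imread('pics/w11.png'),cv2.resize(b,(288,384))]))
E
```

```text
ee [ 416.7 -236.4   44. ] [-179.2   -0.5   89.5] 28.3 32.8
```

View pics/c11.png

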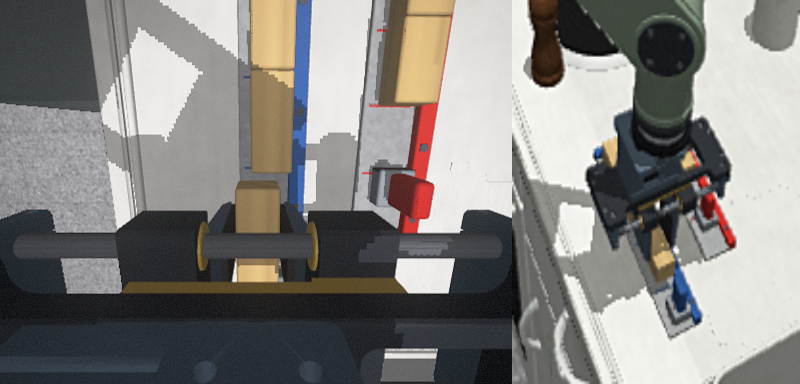

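C and E are tight, seam at (272,70). D is lined up behind them at (258,230), with the clamp beyond its end. Settle, then lower.

Request:
send_rows([
  [0,0,0],
  [0,0,0],
  [0,0,-0.01],
  [0,0,-0.01],
], grip=[-1,-1,-1,-1], yaw=[0,0,0,0])

```text
time_s: 33.23
ee_pos: [422.4, -239.0, 41.1]
ee_rot: [179.9, 0.0, 89.6]
force: [-0.7, 0.6, -0.0]
gripper_width: 28.0
gripper_force: 18.0
```

Request:
send_rows([
  [0,0,0],
  [0,0,0],
  [0,0,0],
  [0,0,0],
], grip=[-1,-1,-1,-1], yaw=[0,0,0,0])

```text
time_s: 33.57
ee_pos: [422.5, -239.2, 41.1]
ee_rot: [179.9, 0.0, 89.6]
force: [0.1, -0.1, -1.0]
gripper_width: 27.9
gripper_force: 18.0
```

Request:
send_rows([
  [0,0,-0.008],
  [0,0,-0.013],
  [0,0,-0.016],
  [0,0,-0.018],
  [0,0,-0.0185],
  [0,0,-0.0185],
  [0,0,-0.0185],
], grip=[-1,-1,-1,-1,-1,-1,-1], yaw=[0,0,0,0,0,0,0])

```text
time_s: 34.15
ee_pos: [421.5, -238.7, 22.1]
ee_rot: [-179.9, -0.0, 89.6]
force: [-2.1, 1.7, 4.9]
gripper_width: 27.8
gripper_force: 18.0
```

Request:
send_rows([
  [0,0.002,0],
  [0,0.004,0],
  [0,0.006,0],
  [0,0.008,0],
  [0,0.009,0],
  [0,0.01,0],
  [0,0.01,0],
  [0,0.01,0],
], grip=[-1,-1,-1,-1,-1,-1,-1,-1], yaw=[0,0,0,0,0,0,0,0])

```text
time_s: 34.82
ee_pos: [422.8, -230.8, 22.2]
ee_rot: [179.9, 0.2, 89.7]
force: [-0.9, -7.3, 1.2]
gripper_width: 28.0
gripper_force: 18.0
```

Request:
send_rows([
  [0.002,0,0],
  [0.004,0,0],
  [0.005,0,0],
  [0.006,0,0],
  [0.007,0,0],
  [0.007,0,0],
], grip=[-1,-1,-1,-1,-1,-1], yaw=[0,0,0,0,0,0])

```text
time_s: 35.32
ee_pos: [425.9, -230.7, 22.2]
ee_rot: [-179.6, 0.2, 89.8]
force: [-10.7, -11.9, 9.4]
gripper_width: 27.8
gripper_force: 18.0
```

Request:
send_rows([
  [-0.001,-0.002,0],
  [-0.002,-0.002,0],
  [-0.003,-0.003,0],
  [-0.003,-0.003,0.01],
  [-0.003,-0.003,0.04],
  [-0.003,-0.003,0.07],
  [-0.003,-0.03,0.08],
  [-0.003,-0.06,0.08],
], grip=[-0.2,-0.2,-0.2,-0.1,0,0,0,0], yaw=[0,0,0,0,0,0,0,0])

```text
time_s: 35.98
ee_pos: [428.0, -289.1, 105.0]
ee_rot: [179.7, 0.1, 89.8]
force: [0.9, 0.7, -0.2]
gripper_width: 45.6
gripper_force: 0.0
```

Request:
send_rows([
  [0,-0.01,0],
  [0,-0.01,-0.03],
  [0,-0.01,-0.06],
  [0,-0.01,-0.075],
  [0,-0.01,-0.075],
  [0,-0.01,-0.075],
  [0,-0.01,-0.075],
  [0,-0.01,-0.075],
], grip=[0,0,0,0,0,-1,-1,-1], yaw=[0,0,0,0,0,0,0,0])

```text
time_s: 36.65
ee_pos: [427.1, -299.4, 28.2]
ee_rot: [179.9, 0.1, 89.6]
force: [0.3, -0.1, 0.8]
gripper_width: 28.5
gripper_force: 0.0
```

Request:
send_rows([
  [0,0,0],
  [0,0,0],
  [0,0,0],
  [0,0.003,0],
  [0,0.006,0],
  [0,0.009,0],
  [0,0.012,0],
  [0,0.012,0],
], grip=[-1,-1,-1,-1,-1,-1,-1,-1], yaw=[0,0,0,0,0,0,0,0])

```text
time_s: 37.32
ee_pos: [425.4, -287.0, 27.8]
ee_rot: [-180.0, 0.0, 89.6]
force: [-3.1, -1.0, 6.8]
gripper_width: 11.9
gripper_force: 18.0
```

Request:
send_rows([
  [0,0.002,0],
  [0,0.004,0],
  [0,0.006,0],
  [0,0.008,0],
  [0,0.009,0],
  [0,0.009,0],
], grip=[-1,-1,-1,-1,-1,-1], yaw=[0,0,0,0,0,0])

```text
time_s: 37.82
ee_pos: [425.6, -284.9, 27.9]
ee_rot: [180.0, 0.7, 89.9]
force: [-10.5, -24.4, -1.9]
gripper_width: 11.8
gripper_force: 30.2
```

Request:
send_rows([
  [0,0,0],
  [0,0,0],
  [0,0,0],
  [0,0,0.03],
  [0,0,0.06],
  [0,0,0.075],
  [0.03,0.02,0.075],
  [0.06,0.04,0.075],
], grip=[-0.3,-0.3,-0.3,0,0,0,0,0], yaw=[0,0,0,0,0,0,-1,-1])

```text
time_s: 38.48
ee_pos: [487.1, -238.9, 104.1]
ee_rot: [179.8, 0.1, 88.3]
force: [0.3, -0.4, -0.2]
gripper_width: 45.2
gripper_force: 0.0
```

Request:
send_rows([
  [0.03,0.022,0],
  [0.03,0.022,0],
  [0.03,0.022,0],
], grip=[0,0,0], yaw=[0,0,0])

```text
time_s: 38.73
ee_pos: [517.5, -215.0, 102.1]
ee_rot: [179.9, 0.0, 88.8]
force: [-0.4, -0.4, 0.1]
gripper_width: 45.1
gripper_force: 0.0
```

```bash
python3 - <<'E'
from h import *
ee(); d=grab('wrist','w12.png')
q=(534.2,-57.4,np.radians(-91.4)); m=mask(d,'red'); best=[]
v=sil(d,[place(cube(105,204,-30,-6,22,57),*q)])>.5; v[215:]=False
for g in np.arange(130,190,1.):
    s=sil(d,[place(cube(g-12,g+12,-20,-8,22,57),*q)]); best.append((round(np.abs(s-m)[v].sum()),g))
print(sorted(best)[:4])
cv2.imwrite('pics/w12b.png',cv2.imread('pics/w12.png'))
E
```

```text
ee [ 517.5 -215.   102.1] [179.9   0.   88.8] 45.1 38.7333
[(99, np.float64(167.0)), (99, np.float64(168.0)), (107, np.float64(169.0)), (110, np.float64(166.0))]
```

View pics/w12b.png

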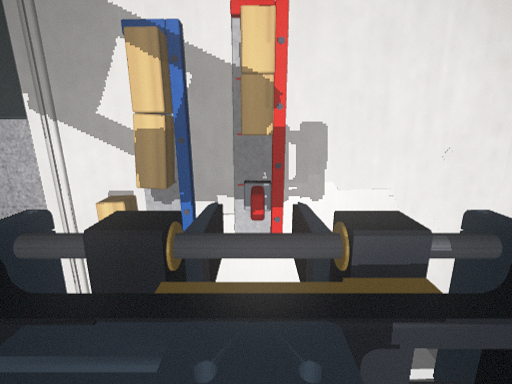

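D has been knocked out of the blue row: it now shows at (118,208), left of the line. C and E still sit tight, seam at (152,113). I look from above.

Request:
send_rows([
  [-0.02,-0.025,0.03],
  [-0.045,-0.05,0.06],
  [-0.065,-0.08,0.08],
  [-0.09,-0.11,0.1],
  [-0.09,-0.11,0.1],
  [-0.09,-0.11,0.1],
], grip=[0,0,0,0,0,0], yaw=[0,0,0,1,1,1])

```text
time_s: 39.28
ee_pos: [424.3, -328.6, 203.7]
ee_rot: [179.9, 0.1, 89.3]
force: [-0.4, 1.6, 0.2]
gripper_width: 45.6
gripper_force: 0.0
```

```bash
python3 - <<'E'
from h import *
ee(); d=grab('wrist','w13.png'); cv2.imwrite('pics/w13b.png',cv2.imread('pics/w13.png')[:230])
for L,p,f in batten([d],385,-235,48,205,(90,75,105)): print(L,p.round(1),round(f))
E
```

```text
ee [ 424.3 -328.6  203.7] [1.799e+02 1.000e-01 8.930e+01] 45.6 39.2833
50 [ 378.8 -245.4   89.6] 300
66 [ 378.2 -250.7   90.5] 112
```

View pics/w13b.png

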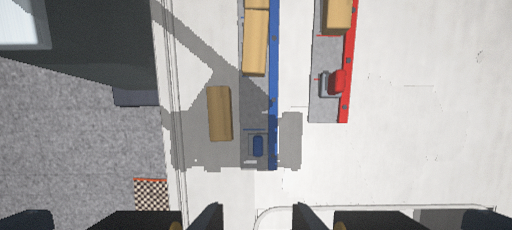

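D lies on the worktop at (378,-250), parallel to the tray. I reopen the blue clamp with a narrow gripper, then fetch D again.

Request:
send_rows([
  [0,0.02,0],
  [0,0.041,-0.03],
  [0,0.041,-0.06],
  [0,0.041,-0.09],
  [0,0.041,-0.12],
  [0,0.041,-0.13],
  [0,0.041,-0.13],
  [0,0.041,-0.13],
], grip=[-0.4,-0.4,-0.4,-0.4,-0.4,-0.4,-0.4,-0.4], yaw=[0,0,0,0,0,0,0,0])

```text
time_s: 40.0
ee_pos: [426.4, -284.5, 71.8]
ee_rot: [-180.0, -0.0, 89.6]
force: [-0.3, -0.1, 0.0]
gripper_width: 27.0
gripper_force: 0.0
```

Request:
send_rows([
  [0,0,-0.02],
  [0,0,-0.04],
  [0,0,-0.045],
  [0,0,-0.045],
  [0,0,-0.045],
  [0,0,-0.045],
  [0,0,-0.045],
  [0,0,-0.045],
], grip=[-0.4,-0.4,-0.4,-0.4,-1,-1,-1,-1], yaw=[0,0,0,0,0,0,0,0])

```text
time_s: 40.67
ee_pos: [425.5, -285.4, 28.3]
ee_rot: [-180.0, 0.1, 89.6]
force: [-5.7, -0.7, 5.6]
gripper_width: 12.0
gripper_force: 18.0
```

Request:
send_rows([
  [0,0,0],
  [0,-0.005,0],
  [0,-0.01,0],
  [0,-0.017,0],
  [0,-0.017,0],
  [0,-0.017,0],
  [0,-0.017,0],
  [0,-0.017,0],
], grip=[-1,-1,-1,-1,-1,-0.4,-0.4,-0.4], yaw=[0,0,0,0,0,0,0,0])

```text
time_s: 41.33
ee_pos: [426.7, -302.3, 27.5]
ee_rot: [179.9, 0.0, 89.6]
force: [0.9, 0.4, 0.3]
gripper_width: 26.5
gripper_force: 0.0
```

Request:
send_rows([
  [0,0,0.03],
  [0,0,0.06],
  [0,0.01,0.09],
  [-0.02,0.03,0.09],
  [-0.04,0.051,0.09],
  [-0.0485,0.051,0.09],
  [-0.0485,0.051,0.09],
], grip=[-0.2,-0.1,-0.1,-0.1,-0.1,-0.1,-0.1], yaw=[0,0,0,0,0,0,0])

```text
time_s: 41.92
ee_pos: [376.0, -249.9, 117.2]
ee_rot: [-180.0, -0.0, 89.6]
force: [0.5, 0.4, 0.4]
gripper_width: 40.9
gripper_force: 0.0
```

```bash
python3 - <<'E'
from h import *
ee(); d=grab('wrist','w14.png')
for L,p,f in batten([d],378,-250,45,290,(90,)): print(L,p.round(1),round(f))
E
```

```text
ee [ 376.  -249.9  117.2] [-180.    -0.    89.6] 40.9 41.9167
50 [ 378.8 -247.7   91. ] 390
66 [ 378.9 -248.9   90.7] 129
```

Request:
send_rows([
  [0.001,0,-0.03],
  [0.001,0,-0.06],
  [0.001,0,-0.09],
  [0.001,0,-0.1],
  [0.001,0,-0.106],
  [0.001,0,-0.106],
  [0.001,0,-0.106],
  [0.001,0,-0.106],
], grip=[-0.1,-0.1,-0.1,-0.1,-0.1,-0.1,-1,-1], yaw=[0,1,1,1,1,1,1,1])

```text
time_s: 42.63
ee_pos: [379.9, -252.0, 11.8]
ee_rot: [179.9, 0.1, 90.6]
force: [0.6, -1.3, -0.4]
gripper_width: 30.5
gripper_force: 0.1
```

Request:
send_rows([
  [0,0,0],
  [0,0,0],
  [0,0,0],
  [0,0,0.02],
  [0,0,0.035],
  [0,0,0.035],
  [0.02,0.003,0.035],
  [0.0435,0.006,0.035],
], grip=[-1,-1,-1,-1,-1,-1,-1,-1], yaw=[0,0,0,0,0,0,-0.5,-1])

```text
time_s: 43.3
ee_pos: [421.2, -244.7, 46.0]
ee_rot: [-180.0, -0.0, 89.5]
force: [0.5, -0.0, 0.5]
gripper_width: 27.9
gripper_force: 18.0
```

Request:
send_rows([
  [0,0,0],
  [0,0,0],
  [0,0,0],
  [0,0,-0.01],
  [0,0,-0.02],
  [0,0,-0.02],
], grip=[-1,-1,-1,-1,-1,-1], yaw=[0,0,0,0,0,0])

```text
time_s: 43.8
ee_pos: [419.8, -244.2, 24.4]
ee_rot: [-179.8, -0.1, 89.6]
force: [-0.3, -0.7, -0.8]
gripper_width: 27.5
gripper_force: 18.0
```

Request:
send_rows([
  [0,0,-0.004],
  [0,0,-0.007],
  [0,0,-0.0085],
  [0,0,-0.009],
  [0,0,-0.009],
], grip=[-1,-1,-1,-1,-1], yaw=[0,0,0,0,0])

```text
time_s: 44.22
ee_pos: [421.7, -245.1, 17.9]
ee_rot: [-180.0, 0.0, 89.6]
force: [-1.3, 1.3, 5.9]
gripper_width: 27.9
gripper_force: 18.0
```

Request:
send_rows([
  [0,0.002,0],
  [0,0.004,0],
  [0,0.006,0],
  [0,0.008,0],
  [0,0.01,0],
  [0,0.011,0],
  [0,0.011,0],
  [0,0.011,0],
], grip=[-1,-1,-1,-1,-1,-1,-1,-1], yaw=[0,0,0,0,0,0,0,0])

```text
time_s: 44.88
ee_pos: [425.7, -238.1, 18.3]
ee_rot: [179.5, 0.5, 89.7]
force: [1.3, -10.8, 0.2]
gripper_width: 27.9
gripper_force: 18.0
```

Request:
send_rows([
  [0.002,0,0],
  [0.004,0,0],
  [0.006,0,0],
  [0.007,0,0],
  [0.008,0,0],
  [0.008,0,0],
], grip=[-1,-1,-1,-1,-1,-1], yaw=[0,0,0,0,0,0])

```text
time_s: 45.38
ee_pos: [426.0, -237.6, 17.8]
ee_rot: [-179.6, 0.3, 89.9]
force: [-16.3, -18.8, 12.9]
gripper_width: 27.9
gripper_force: 18.0
```

Request:
send_rows([
  [-0.001,-0.002,0],
  [-0.003,-0.003,0],
  [-0.004,-0.003,0],
  [-0.004,-0.003,0.01],
  [-0.004,-0.003,0.04],
  [-0.004,-0.003,0.07],
  [-0.004,-0.03,0.08],
  [-0.004,-0.06,0.08],
], grip=[-0.2,-0.2,-0.2,-0.1,0,0,0,0], yaw=[0,0,0,0,0,0,0,0])

```text
time_s: 46.05
ee_pos: [428.1, -294.1, 100.0]
ee_rot: [179.7, 0.1, 89.8]
force: [0.4, -1.2, 0.1]
gripper_width: 45.9
gripper_force: 0.0
```

Request:
send_rows([
  [0,-0.008,0],
  [0,-0.008,-0.03],
  [0,-0.008,-0.06],
  [0,-0.008,-0.07],
  [0,-0.008,-0.07],
  [0,-0.008,-0.07],
  [0,-0.008,-0.07],
  [0,-0.008,-0.07],
], grip=[0,0,0,0,0,-1,-1,-1], yaw=[0,0,0,0,0,0,0,0])

```text
time_s: 46.72
ee_pos: [427.2, -302.5, 28.4]
ee_rot: [179.9, 0.1, 89.6]
force: [-0.3, 0.4, -0.2]
gripper_width: 28.5
gripper_force: 0.0
```

Request:
send_rows([
  [0,0,0],
  [0,0,0],
  [0,0,0],
  [0,0.003,0],
  [0,0.006,0],
  [0,0.009,0],
  [0,0.012,0],
  [0,0.012,0],
], grip=[-1,-1,-1,-1,-1,-1,-1,-1], yaw=[0,0,0,0,0,0,0,0])

```text
time_s: 47.38
ee_pos: [425.4, -290.1, 27.8]
ee_rot: [-180.0, 0.0, 89.6]
force: [-4.6, -0.5, 6.1]
gripper_width: 12.1
gripper_force: 18.0
```

Request:
send_rows([
  [0,0.002,0],
  [0,0.004,0],
  [0,0.006,0],
  [0,0.008,0],
  [0,0.01,0],
  [0,0.01,0],
], grip=[-1,-1,-1,-1,-1,-1], yaw=[0,0,0,0,0,0])

```text
time_s: 47.88
ee_pos: [425.5, -285.2, 27.9]
ee_rot: [180.0, 0.6, 89.8]
force: [-9.1, -18.4, 0.5]
gripper_width: 11.8
gripper_force: 27.9
```

Request:
send_rows([
  [0,0,0],
  [0,0,0],
  [0,0,0],
  [0,0,0.03],
  [0,0,0.06],
  [0,0,0.075],
  [0.03,0.02,0.075],
  [0.06,0.04,0.075],
], grip=[-0.3,-0.3,-0.3,0,0,0,0,0], yaw=[0,0,0,0,0,0,-1,-1])

```text
time_s: 48.55
ee_pos: [487.0, -240.9, 104.1]
ee_rot: [179.8, 0.1, 88.4]
force: [0.5, -0.6, -0.4]
gripper_width: 45.4
gripper_force: 0.0
```

Request:
send_rows([
  [0.0295,0.0155,0],
  [0.0295,0.0155,0],
  [0.0295,0.0155,-0.03],
  [0.0295,0.0155,-0.06],
  [0.0295,0.0155,-0.075],
  [0.0295,0.0155,-0.075],
  [0.0295,0.0155,-0.075],
  [0.0295,0.0155,-0.075],
], grip=[0,0,0,0,0,0,-1,-1], yaw=[0,0,0,0,0,0,0,0])

```text
time_s: 49.22
ee_pos: [516.4, -225.2, 28.2]
ee_rot: [179.9, 0.1, 88.6]
force: [-0.2, -0.3, 0.7]
gripper_width: 35.2
gripper_force: 0.0
```

Request:
send_rows([
  [0,0,0],
  [0,0,0],
  [0,0,0],
  [0,0,0],
  [0,0.01,0],
  [0.0005,0.02,0],
  [0.001,0.03,0],
  [0.001,0.04,0],
], grip=[-1,-1,-1,-1,-1,-1,-1,-1], yaw=[0,0,0,0,0,0,0,0])

```text
time_s: 49.88
ee_pos: [518.2, -184.1, 28.0]
ee_rot: [179.8, 0.1, 88.6]
force: [3.6, -3.1, 5.4]
gripper_width: 11.8
gripper_force: 18.0
```

Request:
send_rows([
  [0,0.003,0],
  [0,0.006,0],
  [0,0.009,0],
  [0,0.011,0],
  [0,0.011,0],
  [0,0.011,0],
], grip=[-1,-1,-1,-1,-1,-1], yaw=[0,0,0,0,0,0])

```text
time_s: 50.38
ee_pos: [518.4, -178.2, 28.1]
ee_rot: [179.7, 0.5, 88.8]
force: [0.1, -20.4, 2.8]
gripper_width: 12.0
gripper_force: 18.0
```

Request:
send_rows([
  [0,0,0],
  [0,0,0],
  [0,0,0],
  [0,0,0.03],
  [0,0,0.06],
  [0,0,0.09],
  [-0.01,-0.03,0.12],
  [-0.02,-0.06,0.15],
], grip=[-0.3,-0.3,-0.3,0,0,0,0,0], yaw=[0,0,0,0,0,0,0,0])

```text
time_s: 51.05
ee_pos: [496.4, -228.5, 174.8]
ee_rot: [-179.8, -0.2, 88.8]
force: [1.0, -1.4, 0.1]
gripper_width: 45.3
gripper_force: 0.0
```

Request:
send_rows([
  [-0.01,-0.04,0],
  [-0.02,-0.08,0],
  [-0.03,-0.11,0],
  [-0.03,-0.11,0],
  [-0.03,-0.11,0],
], grip=[1,1,1,1,1], yaw=[0,0,0,0,0])

```text
time_s: 51.47
ee_pos: [466.3, -340.3, 173.1]
ee_rot: [-179.9, -0.2, 88.5]
force: [0.8, 1.2, -0.3]
gripper_width: 75.9
gripper_force: 0.0
```

```bash
python3 - <<'E'
from h import *
ee(); d=grab('wrist','w15.png'); cv2.imwrite('pics/w15b.png',cv2.resize(cv2.imread('pics/w15.png')[:200,120:400],(800,571),interpolation=cv2.INTER_CUBIC))
E
```

```text
ee [ 466.3 -340.3  173.1] [-179.9   -0.2   88.5] 75.9 51.4667
```

View pics/w15b.png

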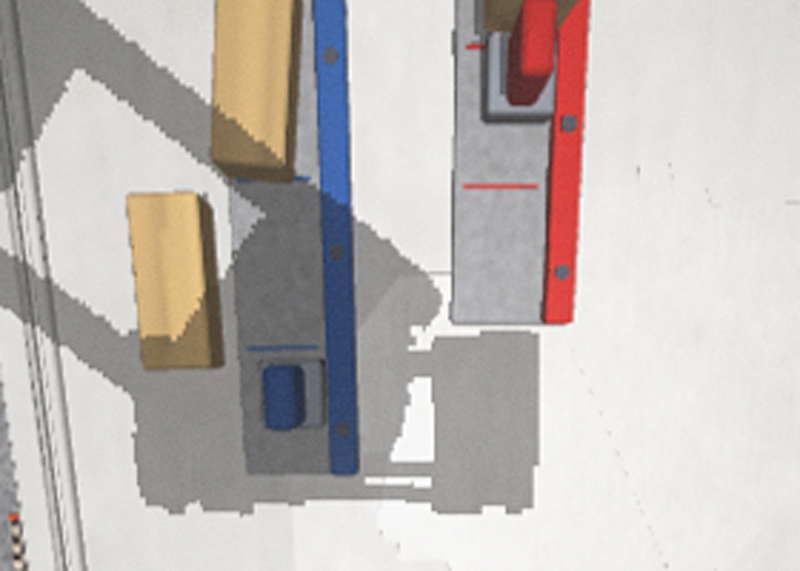

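D is out of the row again, at (175,280) in the crop, and E has left the fence. Likely cause: with the fin gripped at its centre, the pads stick out past the jaw, so they pushed and dragged the battens. Next time I grip the fin further back and unload before opening. First I measure everything.

Request:
send_rows([
  [-0.01,0.03,0.02],
  [-0.02,0.06,0.04],
  [-0.03,0.08,0.06],
  [-0.03,0.08,0.06],
  [-0.03,0.08,0.06],
], grip=[1,1,1,1,1], yaw=[0,0,0,0,0])

```text
time_s: 51.93
ee_pos: [437.9, -258.6, 235.3]
ee_rot: [179.9, 0.0, 88.8]
force: [0.6, 0.3, 0.4]
gripper_width: 91.2
gripper_force: 0.0
```

```bash
cat > meas.py <<'E'
from h import *
import sys
ee(); d=grab('wrist','wm%s.png'%sys.argv[1])
T={'blue':(441.7,-69.7,-90.4),'red':(534.2,-57.4,-91.4)}
def loc(t,p):
    x,y,a=T[t];r=np.radians(a);v=np.array(p[:2])-[x,y];return np.round([v@[np.cos(r),np.sin(r)],v@[-np.sin(r),np.cos(r)],(p[2]-a+90)%180-90],1)
for t,z,L in(('blue',6,66),('blue',6,66),('red',6,50),('red',6,50)): pass
def tb(t,n,L,extra=(0,0,0)):
    x,y,a=T[t];r=np.radians(a);c=(n+.5)*L+extra[0];q=-14+extra[1]
    p0=(x+c*np.cos(r)-q*np.sin(r),y+c*np.sin(r)+q*np.cos(r),a+extra[2])
    def val(dd,p):  # region around this batten, neighbours cut at seams
        v=sil(dd,[place(cube(-L/2+2,L/2-2 if n<9 else L,-30,30,6,34),p[0],p[1],np.radians(p[2]))])>.5
        v[205:]=False; return v.astype(float)
    p,f=fit([d],'wood',[cube(-L/2,L/2,-14,14,6,34)],p0,(4,4,4),val); return loc(t,p),round(f)
for t,n,L in(('blue',0,66),('blue',1,66),('red',0,50),('red',1,50)): print(t,n,*tb(t,n,L))
b=cv2.imread('pics/wm%s.png'%sys.argv[1]); cv2.imwrite('pics/wm%sb.png'%sys.argv[1],cv2.resize(b[:215,90:390],(800,573),interpolation=cv2.INTER_CUBIC))
E
python3 meas.py 1; python3 - <<'E'
from h import *
s=grab('side');c=grab('scene')
for L,p,f in batten([s,c],378,-250,45,384,(90,)): print(L,p.round(1),round(f))
E
```

```text
ee [ 437.9 -258.6  235.3] [179.9   0.   88.8] 91.2 51.9333
blue 0 [ 31.3 -15.1  -2.5] 68
blue 1 [ 98.8 -20.9  -5.7] 53
red 0 [ 26.2 -11.8   2. ] 82
red 1 [71.7 -9.9  1.5] 41
50 [ 381.9 -244.    92.4] 78
66 [ 381.7 -241.1   88.6] 60
```

View pics/wm1b.png

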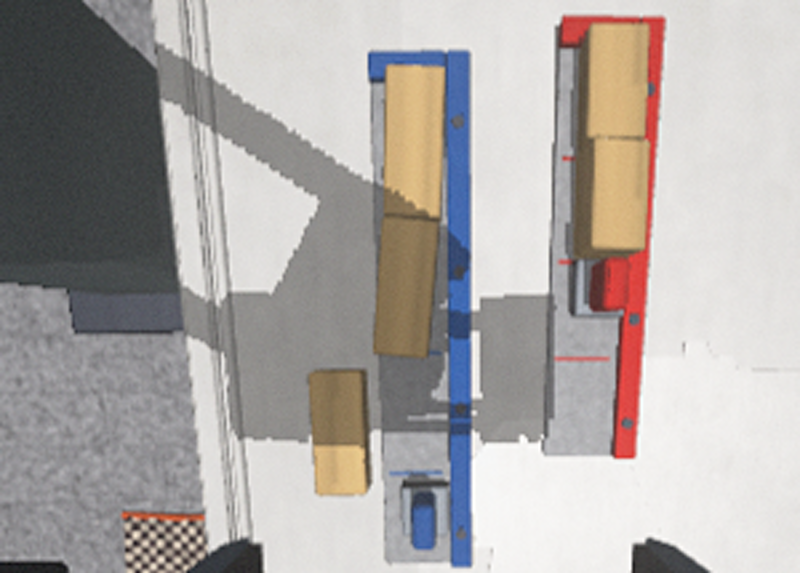

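The picture shows E skewed off the fence (407,285), D at (340,432), the blue jaw past its third line at (425,483), and red A and B in line with the jaw just behind B. I reopen the blue clamp with a narrow grip.

Request:
send_rows([
  [-0.005,-0.01,0],
  [-0.0105,-0.0265,-0.03],
  [-0.0105,-0.0265,-0.06],
  [-0.0105,-0.0265,-0.09],
  [-0.0105,-0.0265,-0.12],
  [-0.0105,-0.0265,-0.14],
  [-0.0105,-0.0265,-0.14],
  [-0.0105,-0.0265,-0.14],
], grip=[-0.4,-0.4,-0.4,-0.4,-0.4,-0.4,-0.4,-0.4], yaw=[0,1,1,1,1,1,1,1])

```text
time_s: 52.75
ee_pos: [426.2, -287.9, 93.1]
ee_rot: [-179.8, -0.1, 89.5]
force: [0.5, -1.5, 0.4]
gripper_width: 40.6
gripper_force: 0.0
```

Request:
send_rows([
  [0,0,0],
  [0,0,0],
], grip=[-0.4,-0.4], yaw=[0,0])

```text
time_s: 52.92
ee_pos: [428.0, -288.5, 95.8]
ee_rot: [179.8, 0.1, 89.6]
force: [1.1, -0.3, 1.1]
gripper_width: 28.4
gripper_force: 0.0
```

Request:
send_rows([
  [-0.001,-0.001,-0.03],
  [-0.001,-0.001,-0.05],
  [-0.001,-0.001,-0.065],
  [-0.001,-0.001,-0.068],
  [-0.001,-0.001,-0.068],
  [-0.001,-0.001,-0.068],
  [-0.001,-0.001,-0.068],
  [-0.001,-0.001,-0.068],
], grip=[-0.4,-0.4,-0.4,-0.4,-0.4,-1,-1,-1], yaw=[0,0,0,0,0,0,0,0])

```text
time_s: 53.58
ee_pos: [425.4, -288.9, 27.7]
ee_rot: [-179.9, 0.1, 89.7]
force: [-2.4, 0.3, 2.9]
gripper_width: 12.0
gripper_force: 18.0
```

Request:
send_rows([
  [0,0,0],
  [0,0,0],
  [0,-0.005,0],
  [0,-0.01,0],
  [0,-0.014,0],
  [0,-0.014,0],
  [0,-0.014,0],
  [0,-0.014,0],
], grip=[-1,-1,-1,-1,-1,-1,-0.4,-0.4], yaw=[0,0,0,0,0,0,0,0])

```text
time_s: 54.25
ee_pos: [426.7, -302.8, 27.1]
ee_rot: [179.9, 0.1, 89.6]
force: [-0.8, -0.5, 0.0]
gripper_width: 22.4
gripper_force: 0.0
```

Request:
send_rows([
  [0,0,0],
  [0,0,0.04],
  [0,0.02,0.075],
  [0,0.06,0.075],
  [0,0.1,0.075],
  [-0.003,0.13,0.075],
  [-0.006,0.137,0.075],
  [-0.006,0.137,0.075],
], grip=[-0.4,-0.2,0,0,0,0,0,0], yaw=[0,0,0,0,0,0,-3,-6])

```text
time_s: 54.92
ee_pos: [419.3, -162.9, 101.5]
ee_rot: [-180.0, -0.0, 83.6]
force: [0.4, 0.1, -0.5]
gripper_width: 45.8
gripper_force: 0.0
```

```bash
python3 - <<'E'
from h import *
ee()
E
```

```text
ee [ 419.3 -162.9  101.5] [-180.    -0.    83.6] 45.8 54.9167
```

Reseat C first (grip, push to stop and fence, unload, open), then E.

Request:
send_rows([
  [0.002,0.03,0],
  [0.005,0.0625,0],
  [0.005,0.0625,0],
  [0.005,0.0625,-0.03],
  [0.005,0.0625,-0.06],
  [0.005,0.0625,-0.08],
  [0.005,0.0625,-0.0845],
  [0.005,0.0625,-0.0845],
], grip=[0,0,0,0,0,0,0,0], yaw=[2,4,5,5,5,5,5,5])

```text
time_s: 55.58
ee_pos: [424.3, -102.8, 16.0]
ee_rot: [-179.8, -0.0, 88.6]
force: [0.1, -1.1, 0.2]
gripper_width: 45.7
gripper_force: 0.0
```

Request:
send_rows([
  [0,0,0],
  [0,0,0],
  [0,0,0],
  [0,0,0],
  [0,0,0],
  [0,0.002,0],
  [0,0.004,0],
  [0,0.004,0],
], grip=[-1,-1,-1,-1,-1,-1,-1,-1], yaw=[0,0,0,0,1,1,1,1])

```text
time_s: 56.25
ee_pos: [426.2, -102.5, 18.1]
ee_rot: [179.8, 0.4, 89.9]
force: [-3.5, -17.6, 6.5]
gripper_width: 27.9
gripper_force: 18.0
```

Request:
send_rows([
  [0.002,0.001,0],
  [0.004,0.002,0],
  [0.005,0.002,0],
  [0.006,0.002,0],
  [0.006,0.002,0],
], grip=[-1,-1,-1,-1,-1], yaw=[0,0,0,0,0])

```text
time_s: 56.67
ee_pos: [427.0, -100.6, 17.5]
ee_rot: [-179.5, 0.4, 90.0]
force: [-12.8, -21.4, 13.9]
gripper_width: 27.7
gripper_force: 18.0
```

Request:
send_rows([
  [-0.002,-0.003,0],
  [-0.0035,-0.0045,0],
  [-0.0035,-0.0045,0],
  [-0.0035,-0.0045,0],
  [-0.0035,-0.0045,0],
  [-0.0035,-0.0045,0.01],
  [-0.0035,-0.0045,0.04],
  [-0.0035,-0.0045,0.07],
], grip=[-1,-1,-0.3,-0.3,-0.3,-0.1,0,0], yaw=[0,0,0,0,0,0,0,0])

```text
time_s: 57.33
ee_pos: [426.6, -100.9, 86.6]
ee_rot: [-179.8, -0.1, 89.6]
force: [1.0, -0.6, -0.4]
gripper_width: 45.1
gripper_force: 0.0
```

Request:
send_rows([
  [-0.004,-0.03,0],
  [-0.007,-0.067,0],
  [-0.007,-0.067,0],
  [-0.007,-0.067,-0.03],
  [-0.007,-0.067,-0.06],
  [-0.007,-0.067,-0.07],
  [-0.007,-0.067,-0.07],
  [-0.007,-0.067,-0.07],
], grip=[0,0,0,0,0,0,0,0], yaw=[-3,-5,-5,-5,-5,-5,-5,-5])

```text
time_s: 58.0
ee_pos: [420.3, -167.8, 16.1]
ee_rot: [-179.9, -0.0, 84.6]
force: [0.4, -0.1, -0.0]
gripper_width: 45.6
gripper_force: 0.0
```

Request:
send_rows([
  [0,0,0],
  [0,0,0],
  [0,0,0],
  [0,0,0],
  [0,0,0],
  [0,0,0],
], grip=[-1,-1,-1,-1,-1,-1], yaw=[0,0,0,0,0,0])

```text
time_s: 58.5
ee_pos: [420.6, -168.4, 16.9]
ee_rot: [180.0, -0.0, 84.6]
force: [0.1, -0.1, -0.1]
gripper_width: 27.9
gripper_force: 18.0
```

Request:
send_rows([
  [0,-0.002,0.0005],
  [0,-0.004,0.0005],
  [0,-0.004,0.0005],
  [0,-0.004,0.0005],
  [0,-0.001,0.0005],
  [0,0.002,0.0005],
  [0,0.004,0.0005],
  [0,0.005,0.0005],
], grip=[-1,-1,-1,-1,-1,-1,-1,-1], yaw=[0,0,3,5,5,5,5,5])

```text
time_s: 59.17
ee_pos: [421.0, -166.4, 17.9]
ee_rot: [179.9, 0.4, 89.8]
force: [-3.7, -17.5, 1.6]
gripper_width: 28.1
gripper_force: 18.0
```

Request:
send_rows([
  [0.003,0,0],
  [0.006,0,0],
  [0.008,0,0],
  [0.009,0,0],
  [0.009,0,0],
  [0.009,0,0],
], grip=[-1,-1,-1,-1,-1,-1], yaw=[0,0,0,0,0,0])

```text
time_s: 59.67
ee_pos: [426.4, -166.3, 17.3]
ee_rot: [-179.7, 0.3, 89.9]
force: [-10.1, -17.3, 2.9]
gripper_width: 28.3
gripper_force: 18.0
```

Request:
send_rows([
  [-0.002,-0.002,0],
  [-0.0025,-0.0035,0],
  [-0.0025,-0.0035,0],
  [-0.0025,-0.0035,0],
  [-0.0025,-0.0035,0],
  [-0.0025,-0.0035,0.01],
  [-0.0025,-0.0035,0.04],
  [-0.0025,-0.0035,0.08],
], grip=[-1,-1,-0.3,-0.3,-0.3,-0.1,0,0], yaw=[0,0,0,0,0,0,0,0])

```text
time_s: 60.33
ee_pos: [425.1, -165.7, 96.0]
ee_rot: [-179.6, -0.2, 89.6]
force: [1.0, -0.7, -0.3]
gripper_width: 44.9
gripper_force: 0.0
```

Request:
send_rows([
  [-0.02,-0.03,0.02],
  [-0.04,-0.06,0.02],
  [-0.047,-0.08,0.02],
  [-0.047,-0.08,0.02],
  [-0.047,-0.08,0.02],
  [-0.047,-0.08,0.02],
], grip=[0,0,0,0,0,0], yaw=[0,0,0,0,0,0])

```text
time_s: 60.83
ee_pos: [380.2, -246.3, 117.1]
ee_rot: [-180.0, -0.0, 89.6]
force: [-0.4, 0.4, -0.1]
gripper_width: 45.8
gripper_force: 0.0
```

```bash
python3 - <<'E'
from h import *
ee(); d=grab('wrist','w16.png')
for L,p,f in batten([d],380,-246,48,290,(90,)): print(L,p.round(1),round(f))
E
```

```text
ee [ 380.2 -246.3  117.1] [-180.    -0.    89.6] 45.8 60.8333
50 [ 381.4 -242.    90.3] 405
66 [ 381.8 -241.4   90.2] 156
```

Request:
send_rows([
  [0.0015,0.004,-0.03],
  [0.0015,0.004,-0.06],
  [0.0015,0.004,-0.09],
  [0.0015,0.004,-0.1],
  [0.0015,0.004,-0.106],
  [0.0015,0.004,-0.106],
  [0.0015,0.004,-0.106],
  [0.0015,0.004,-0.106],
], grip=[0,0,0,0,0,0,-1,-1], yaw=[0,0,0,0,0,0,0,0])

```text
time_s: 61.55
ee_pos: [382.5, -243.1, 12.2]
ee_rot: [179.9, 0.1, 89.6]
force: [0.4, -1.1, 0.9]
gripper_width: 35.1
gripper_force: 0.0
```

Request:
send_rows([
  [0,0,0],
  [0,0,0],
  [0,0,0],
  [0,0,0],
  [0,0,0.02],
  [0,0,0.03],
  [0.02,0,0.03],
  [0.0405,-0.001,0.03],
], grip=[-1,-1,-1,-1,-1,-1,-1,-1], yaw=[0,0,0,0,0,0,0,0])

```text
time_s: 62.22
ee_pos: [421.9, -244.0, 42.3]
ee_rot: [180.0, 0.0, 89.5]
force: [0.4, 0.7, -1.3]
gripper_width: 27.8
gripper_force: 18.0
```

Request:
send_rows([
  [0,0,0],
  [0,0,0],
  [0,0,0],
  [0,0,-0.01],
  [0,0,-0.018],
  [0,0,-0.022],
  [0,0,-0.0235],
  [0,0,-0.0235],
], grip=[-1,-1,-1,-1,-1,-1,-1,-1], yaw=[0,0,0,0,0,0,0,0])

```text
time_s: 62.88
ee_pos: [420.6, -243.4, 17.9]
ee_rot: [-179.9, -0.1, 89.6]
force: [-2.9, 1.0, 5.4]
gripper_width: 28.0
gripper_force: 18.0
```

Request:
send_rows([
  [0,0.002,0],
  [0,0.004,0],
  [0,0.006,0],
  [0,0.008,0],
  [0,0.01,0],
  [0,0.011,0],
  [0,0.011,0],
  [0,0.011,0],
], grip=[-1,-1,-1,-1,-1,-1,-1,-1], yaw=[0,0,0,0,0,0,0,0])

```text
time_s: 63.55
ee_pos: [422.6, -235.4, 18.2]
ee_rot: [179.9, 0.3, 89.8]
force: [-2.1, -11.0, 1.1]
gripper_width: 27.7
gripper_force: 18.0
```

Request:
send_rows([
  [0.002,0,0],
  [0.004,0,0],
  [0.006,0,0],
  [0.007,0,0],
  [0.007,0,0],
  [0.007,0,0],
], grip=[-1,-1,-1,-1,-1,-1], yaw=[0,0,0,0,0,0])

```text
time_s: 64.05
ee_pos: [425.9, -235.3, 18.1]
ee_rot: [-179.7, 0.2, 89.8]
force: [-11.0, -15.7, 9.5]
gripper_width: 28.3
gripper_force: 18.0
```

Seated. Unload, open, lift, then measure before clamping.

Request:
send_rows([
  [-0.002,-0.002,0],
  [-0.003,-0.003,0],
  [-0.003,-0.003,0],
  [-0.003,-0.003,0],
  [-0.003,-0.003,0],
  [-0.003,-0.003,0.01],
  [-0.003,-0.003,0.04],
  [-0.003,-0.003,0.08],
], grip=[-1,-1,-0.3,-0.3,-0.3,-0.1,0,0], yaw=[0,0,0,0,0,0,0,0])

```text
time_s: 64.72
ee_pos: [424.0, -234.3, 96.0]
ee_rot: [-179.6, -0.2, 89.6]
force: [0.5, -1.0, 0.5]
gripper_width: 45.2
gripper_force: 0.0
```

Request:
send_rows([
  [0,-0.02,0.03],
  [0,-0.04,0.06],
  [0,-0.06,0.09],
  [0,-0.08,0.12],
  [0,-0.08,0.14],
  [0,-0.08,0.14],
  [0,-0.08,0.14],
], grip=[0,0,0,0,0,0,0], yaw=[0,0,0,0,0,0,0])

```text
time_s: 65.3
ee_pos: [426.4, -316.0, 238.3]
ee_rot: [179.9, 0.0, 89.6]
force: [-0.7, 0.2, -0.1]
gripper_width: 45.6
gripper_force: 0.0
```

```bash
sed -i "s/^for t,n,L in.*print(t,n,\*tb.*/for t,n,L in(('blue',0,66),('blue',1,66),('blue',2,66),('red',0,50),('red',1,50)): print(t,n,*tb(t,n,L))/" meas.py
cat >> meas.py <<'E'
for t,lo,hi in(('blue',200,240),('red',105,180)):
    x,y,a=T[t];q=(x,y,np.radians(a));m=mask(d,t);v=sil(d,[place(cube(lo-12,hi+14,-28,-6,22,57),*q)])>.5;v[215:]=False
    print(t,'fin',sorted((round(np.abs(sil(d,[place(cube(g-12,g+12,-20,-8,22,57),*q)])-m)[v].sum()),g) for g in np.arange(lo,hi,1.))[:3])
E
python3 meas.py 2
```

```text
ee [ 426.4 -316.   238.3] [179.9   0.   89.6] 45.6 65.3
blue 0 [ 32.9 -14.2   0.5] 33
blue 1 [ 97.6 -14.   -0.2] 48
blue 2 [165.3 -14.1   0.6] 30
red 0 [ 33.6 -11.9   6.6] 15
red 1 [69.2 -9.6  2. ] 80
blue fin [(170, np.float64(229.0)), (170, np.float64(230.0)), (170, np.float64(232.0))]
red fin [(447, np.float64(115.0)), (447, np.float64(116.0)), (448, np.float64(114.0))]
```

The blue row reads 33, 98 and 165 along the row at -14, so it is seated. Now I clamp gently, gripping behind the fin centre.

Request:
send_rows([
  [0,0.009,-0.03],
  [0,0.009,-0.06],
  [0,0.009,-0.1],
  [0,0.009,-0.13],
  [0,0.009,-0.15],
  [0,0.009,-0.15],
  [0,0.009,-0.15],
  [0,0.009,-0.15],
], grip=[0,0,0,0,0,0,0,0], yaw=[0,0,0,0,0,0,0,0])

```text
time_s: 66.02
ee_pos: [426.5, -306.9, 88.3]
ee_rot: [180.0, 0.0, 89.6]
force: [0.1, 0.4, 0.5]
gripper_width: 45.3
gripper_force: 0.0
```

Request:
send_rows([
  [0,0,-0.03],
  [0,0,-0.05],
  [0,0,-0.06],
  [0,0,-0.06],
], grip=[0,0,0,0], yaw=[0,0,0,0])

```text
time_s: 66.35
ee_pos: [425.6, -306.5, 27.2]
ee_rot: [-179.9, -0.1, 89.6]
force: [-0.2, 0.3, -0.2]
gripper_width: 45.7
gripper_force: 0.0
```

Request:
send_rows([
  [0,0,0],
  [0,0,0],
  [0,0,0],
  [0,0,0],
  [0,0,0],
  [0,0,0],
  [0,0,0],
  [0,0,0],
], grip=[-1,-1,-1,-1,-1,-1,-1,-1], yaw=[0,0,0,0,0,0,0,0], grip_force=12)

```text
time_s: 67.02
ee_pos: [425.3, -307.1, 28.5]
ee_rot: [-179.9, 0.0, 89.6]
force: [-3.3, -0.9, 7.1]
gripper_width: 12.1
gripper_force: 12.0
```

Request:
send_rows([
  [0,0.003,0],
  [0,0.006,0],
  [0,0.009,0],
  [0,0.011,0],
  [0,0.013,0],
  [0,0.014,0],
  [0,0.015,0],
  [0,0.015,0],
], grip=[-1,-1,-1,-1,-1,-1,-1,-1], yaw=[0,0,0,0,0,0,0,0])

```text
time_s: 67.68
ee_pos: [425.4, -292.2, 28.5]
ee_rot: [-180.0, 0.0, 89.6]
force: [-3.5, -1.3, 5.7]
gripper_width: 11.8
gripper_force: 12.0
```

Request:
send_rows([
  [0,0.001,0],
  [0,0.002,0],
  [0,0.003,0],
  [0,0.003,0],
], grip=[-1,-1,-1,-1], yaw=[0,0,0,0])

```text
time_s: 68.02
ee_pos: [425.4, -289.3, 28.5]
ee_rot: [-180.0, 0.0, 89.6]
force: [-3.5, -1.6, 4.2]
gripper_width: 11.8
gripper_force: 12.0
```

Request:
send_rows([
  [0,0.001,0],
  [0,0.0015,0],
  [0,0.0015,0],
], grip=[-1,-1,-1], yaw=[0,0,0])

```text
time_s: 68.27
ee_pos: [425.5, -288.6, 28.5]
ee_rot: [-180.0, 0.1, 89.7]
force: [-5.6, -3.8, 4.6]
gripper_width: 11.5
gripper_force: 12.0
```

Request:
send_rows([
  [0,0.001,0],
  [0,0.0015,0],
  [0,0.0015,0],
], grip=[-1,-1,-1], yaw=[0,0,0])

```text
time_s: 68.52
ee_pos: [425.5, -288.5, 28.5]
ee_rot: [-180.0, 0.3, 89.7]
force: [-6.6, -9.0, 3.4]
gripper_width: 12.1
gripper_force: 12.0
```

Contact made (9 N, stopped). Unload, open, rise and check both rows from over red.

Request:
send_rows([
  [0,-0.001,0],
  [0,-0.002,0],
  [0,-0.002,0],
  [0,-0.002,0],
  [0,-0.002,0],
  [0,-0.002,0.01],
  [0,-0.002,0.04],
  [0,-0.002,0.08],
], grip=[-1,-1,-0.4,-0.4,-0.4,-0.4,-0.2,0], yaw=[0,0,0,0,0,0,0,0])

```text
time_s: 69.18
ee_pos: [424.3, -286.4, 106.8]
ee_rot: [-179.7, -0.2, 89.6]
force: [0.9, -0.7, -0.3]
gripper_width: 38.1
gripper_force: 0.0
```

Request:
send_rows([
  [0,0,0.03],
  [0,0,0.06],
  [0,0,0.09],
  [0,0,0.13],
  [0.03,0.02,0.13],
  [0.06,0.04,0.13],
  [0.06,0.04,0.13],
  [0.06,0.04,0.13],
], grip=[0,0,0,0,0,0,0,0], yaw=[0,0,0,0,0,0,0,0])

```text
time_s: 69.85
ee_pos: [486.9, -246.9, 238.2]
ee_rot: [180.0, 0.0, 89.8]
force: [-1.0, -0.2, -0.4]
gripper_width: 45.1
gripper_force: 0.0
```

```bash
python3 meas.py 3; python3 - <<'E'
from h import *
import pickle
# refit red tray from latest frame region via long fence + stop
d=grab('wrist','wm3c.png'); L=216
bx=[cube(-12,L-12,0,12,6,14),cube(-12,0,-38,12,6,14)]
def val(dd,p):
    q=(p[0],p[1],np.radians(p[2])); v=sil(dd,[place(cube(-30,L+10,1,35,0,14),*q)])>.5; k=sil(dd,[place(cube(0,150,-38,0,6,57),*q)])>.5
    v=v&~k; v[200:]=False; return v.astype(float)
r=np.array((534.5,-57.4,-91.4))
for _ in range(3): r,f=fit([d],'red',bx,r,(4,4,2),val)
print('red tray',r.round(2),round(f))
E
```

```text
ee [ 486.9 -246.9  238.2] [180.    0.   89.8] 45.1 69.85
blue 0 [ 35.2 -14.1   1.7] 105
blue 1 [ 97.3 -14.3   1.5] 96
blue 2 [164.6 -14.1   0.3] 85
red 0 [ 25.5 -11.9   0.7] 39
red 1 [ 75.  -11.3   1.2] 69
blue fin [(171, np.float64(239.0)), (178, np.float64(238.0)), (187, np.float64(237.0))]
red fin [(91, np.float64(114.0)), (93, np.float64(113.0)), (96, np.float64(115.0))]
red tray [534.46 -56.06 -91.45] 377
```

Request:
send_rows([
  [0.025,0.01,-0.03],
  [0.046,0.02,-0.06],
  [0.046,0.02,-0.09],
  [0.046,0.02,-0.09],
  [0.046,0.02,-0.09],
  [0.046,0.02,-0.09],
], grip=[0,0,0,0,0,0], yaw=[0,0,0,0,0,0])

```text
time_s: 70.45
ee_pos: [532.1, -229.0, 149.5]
ee_rot: [179.9, 0.1, 89.5]
force: [0.0, 0.2, 0.3]
gripper_width: 45.3
gripper_force: 0.0
```

```bash
python3 - <<'E'
from h import *
ee(); d=grab('wrist','w17.png'); w=mask(d,'wood')>0; r=mask(d,'red')>0
print(d['pose'][:3,3].round(1))
for v in range(20,150,8):
    cw=np.where(w[v,150:400])[0]+150; cr=np.where(r[v,150:400])[0]+150
    if len(cw)<10 or len(cr)<3: print(v,len(cw),len(cr)); continue
    cr=cr[cr>cw.max()-3]
    W=p2w(d,[[cw.max()+1,v]],34)[0]; 
    if len(cr): R=p2w(d,[[cr.min(),v],[cr.max()+1,v]],14); print(v,'y',W[1].round(), 'wood',(p2w(d,[[cw.min(),v]],34)[0][0]).round(1),W[0].round(1),'fence',R[:,0].round(1))
E
```

```text
ee [ 532.1 -229.   149.5] [1.799e+02 1.000e-01 8.950e+01] 45.3 70.45
[ 533.2 -162.6  319.5]
20 y -67.0 wood 508.5 535.8 fence [537.  548.1]
28 y -74.0 wood 432.6 535.8 fence [537.  547.1]
36 y -80.0 wood 431.9 535.8 fence [537.  547.2]
44 y -87.0 wood 431.2 535.7 fence [535.9 547.2]
52 y -94.0 wood 430.5 535.7 fence [535.9 547.2]
60 y -102.0 wood 429.8 535.6 fence [535.8 547.2]
68 y -109.0 wood 429.0 537.6 fence [537.9 546.2]
76 y -116.0 wood 428.3 537.5 fence [537.8 546.3]
84 y -123.0 wood 427.5 537.5 fence [537.8 546.3]
92 y -131.0 wood 426.8 537.5 fence [537.8 546.3]
100 y -139.0 wood 426.0 537.4 fence [537.7 545.3]
108 y -146.0 wood 425.2 537.4 fence [537.7 545.3]
116 y -154.0 wood 424.4 536.4 fence [537.7 545.3]
124 y -161.0 wood 423.6 447.2 fence [511.3 545.3]
132 y -169.0 wood 422.8 447.6 fence [511.1 544.2]
140 y -177.0 wood 422.0 446.9 fence [510.9 544.3]
148 y -186.0 wood 421.2 447.3 fence [534.2 544.3]
```

Red B overlaps the fence by about 3 mm at the top: it is tipped and held there by the jaw pressure. I back the red clamp off, reseat B, then close gently.

Request:
send_rows([
  [-0.007,0.025,0],
  [-0.014,0.0515,0],
  [-0.014,0.0515,-0.03],
  [-0.014,0.0515,-0.06],
  [-0.014,0.0515,-0.09],
  [-0.014,0.0515,-0.11],
  [-0.014,0.0515,-0.122],
  [-0.014,0.0515,-0.122],
], grip=[0,0,0,0,0,0,0,0], yaw=[-1,-1,-1,-1,-1,-1,-1,-1])

```text
time_s: 71.17
ee_pos: [517.2, -176.7, 25.3]
ee_rot: [-179.9, -0.0, 88.6]
force: [0.6, -0.3, 0.5]
gripper_width: 45.5
gripper_force: 0.0
```

Request:
send_rows([
  [0,0,0],
  [0,0,0],
  [0,0,0],
  [0,0,0],
  [0,0,0],
  [0,0,0],
  [0,-0.006,0],
  [0,-0.012,0],
], grip=[-1,-1,-1,-1,-1,-1,-1,-1], yaw=[0,0,0,0,0,0,0,0])

```text
time_s: 71.83
ee_pos: [518.1, -188.1, 26.6]
ee_rot: [180.0, -0.0, 88.6]
force: [-1.5, 3.1, 7.7]
gripper_width: 12.0
gripper_force: 12.0
```

Request:
send_rows([
  [0,0,0],
  [0,0,0],
  [0,0,0],
  [0,0,0],
  [0,0,0.01],
  [0,0,0.04],
  [0,0,0.08],
  [0,0,0.08],
], grip=[-1,-1,-0.4,-0.4,-0.4,-0.2,0,0], yaw=[0,0,0,0,0,0,0,0])

```text
time_s: 72.5
ee_pos: [522.5, -190.1, 113.0]
ee_rot: [179.3, 0.3, 88.6]
force: [1.2, 0.2, 0.6]
gripper_width: 44.2
gripper_force: 0.0
```

Request:
send_rows([
  [0.01,-0.03,0.04],
  [0.014,-0.04,0.042],
  [0.014,-0.04,0.042],
  [0.014,-0.04,0.042],
  [0.014,-0.04,0.042],
  [0.014,-0.04,0.042],
], grip=[0,0,0,0,0,0], yaw=[1,1,1,1,1,1])

```text
time_s: 73.0
ee_pos: [531.0, -227.4, 146.7]
ee_rot: [-179.9, -0.1, 89.6]
force: [-0.3, -0.6, 0.3]
gripper_width: 45.6
gripper_force: 0.0
```

```bash
cat > edge.py <<'E'
from h import *
import sys
col,x0,x1=sys.argv[1],int(sys.argv[2]),int(sys.argv[3])
ee(); d=grab('wrist','edge.png'); w=mask(d,'wood')>0; r=mask(d,col)>0
yo=None
for v in range(4,200,7):
    W=p2w(d,np.c_[np.arange(512),np.full(512,v)],34); ok=(W[:,0]>x0)&(W[:,0]<x1)
    cw=np.where(w[v]&ok)[0]; cr=np.where(r[v]&ok)[0]
    if len(cw)<10: print(v,'nowood y',W[256,1].round()); continue
    cr=cr[cr>cw.max()-3]
    R=p2w(d,[[cr.min(),v],[cr.max()+1,v]],14)[:,0].round(1) if len(cr) else None
    print(v,'y',W[256,1].round(),'wood',W[cw.min(),0].round(1),W[cw.max(),0].round(1),'fence',R)
E
python3 edge.py red 490 560
```

```text
ee [ 531.  -227.4  146.7] [-1.799e+02 -1.000e-01  8.960e+01] 45.6 73.0
4 nowood y -53.0
11 y -58.0 wood 509.9 529.4 fence [535.1 548. ]
18 y -64.0 wood 508.8 534.9 fence [537.1 548. ]
25 y -70.0 wood 508.7 534.9 fence [537.1 548.1]
32 y -76.0 wood 508.5 534.9 fence [537.1 547.1]
39 y -82.0 wood 508.3 534.9 fence [536.  547.2]
46 y -88.0 wood 508.2 534.8 fence [536.  547.2]
53 y -94.0 wood 508.0 534.8 fence [536.  547.3]
60 y -100.0 wood 507.8 533.8 fence [536.  547.3]
67 y -106.0 wood 507.7 533.8 fence [536.  546.3]
74 y -113.0 wood 506.5 532.8 fence [536.  546.4]
81 y -119.0 wood 506.3 532.8 fence [535.9 546.4]
88 y -126.0 wood 506.1 532.8 fence [535.9 546.5]
95 y -132.0 wood 506.0 532.7 fence [535.9 545.5]
102 y -139.0 wood 505.8 531.7 fence [534.8 545.5]
109 y -145.0 wood 505.6 532.7 fence [534.8 545.5]
116 y -152.0 wood 505.4 531.6 fence [534.8 545.6]
123 y -159.0 wood 509.3 530.6 fence [534.8 544.5]
130 nowood y -166.0
137 nowood y -173.0
144 nowood y -180.0
151 nowood y -187.0
158 nowood y -195.0
165 nowood y -202.0
172 nowood y -209.0
179 nowood y -217.0
186 nowood y -225.0
193 nowood y -232.0
```

Request:
send_rows([
  [-0.005,0.035,0],
  [-0.009,0.07,0],
  [-0.013,0.097,0],
  [-0.013,0.097,-0.04],
  [-0.013,0.097,-0.08],
  [-0.013,0.097,-0.1],
  [-0.013,0.097,-0.11],
  [-0.013,0.097,-0.11],
], grip=[0,0,0,0,0,0,0,0], yaw=[-1,-1,-1,-1,-1,-1,-1,-1])

```text
time_s: 73.72
ee_pos: [517.1, -130.5, 35.4]
ee_rot: [-179.7, -0.1, 88.6]
force: [0.4, 0.9, -0.0]
gripper_width: 45.3
gripper_force: 0.0
```

Request:
send_rows([
  [0,0,-0.01],
  [0,0,-0.018],
  [0,0,-0.022],
  [0,0,-0.022],
], grip=[0,0,0,0], yaw=[0,0,0,0])

```text
time_s: 74.05
ee_pos: [518.9, -131.5, 15.6]
ee_rot: [-180.0, -0.0, 88.6]
force: [-0.6, 0.1, -0.6]
gripper_width: 45.6
gripper_force: 0.0
```

Request:
send_rows([
  [0,0,0],
  [0,0,0],
  [0,0,0],
  [0,0,0],
  [0,0,0],
  [0,0,0],
], grip=[-1,-1,-1,-1,-1,-1], yaw=[0,0,0,0,0,0])

```text
time_s: 74.55
ee_pos: [519.4, -131.6, 16.4]
ee_rot: [179.9, 0.0, 88.6]
force: [0.4, 0.1, 3.5]
gripper_width: 28.0
gripper_force: 12.0
```

Request:
send_rows([
  [0,0.001,0],
  [0,0.002,0],
  [0.001,0.002,0],
  [0.0015,0.002,0],
  [0.0015,0.002,0],
], grip=[-1,-1,-1,-1,-1], yaw=[0,0,0,0,0])

```text
time_s: 74.97
ee_pos: [519.6, -129.8, 16.4]
ee_rot: [-179.9, 0.0, 88.6]
force: [-4.0, -2.0, 8.2]
gripper_width: 27.6
gripper_force: 12.0
```

Request:
send_rows([
  [0,0.001,0],
  [0,0.002,0],
  [0,0.0025,0],
  [0,0.0025,0],
], grip=[-1,-1,-1,-1], yaw=[0,0,0,0])

```text
time_s: 75.3
ee_pos: [519.6, -129.1, 16.3]
ee_rot: [-179.9, 0.2, 88.7]
force: [-2.8, -10.1, 7.2]
gripper_width: 28.2
gripper_force: 12.0
```

Request:
send_rows([
  [-0.0005,-0.001,0],
  [-0.001,-0.0015,0],
  [-0.001,-0.0015,0],
  [-0.001,-0.0015,0],
  [-0.001,-0.0015,0],
  [-0.001,-0.0015,0.01],
  [-0.001,-0.0015,0.04],
  [-0.001,-0.0015,0.08],
], grip=[-1,-1,-0.3,-0.3,-0.3,-0.1,0,0], yaw=[0,0,0,0,0,0,0,0])

```text
time_s: 75.97
ee_pos: [517.2, -127.5, 94.5]
ee_rot: [-179.6, -0.1, 88.6]
force: [1.3, -0.7, -0.2]
gripper_width: 45.0
gripper_force: 0.0
```

Request:
send_rows([
  [0,-0.03,0],
  [-0.0015,-0.061,0],
  [-0.0015,-0.061,0],
  [-0.0015,-0.061,-0.03],
  [-0.0015,-0.061,-0.055],
  [-0.0015,-0.061,-0.065],
  [-0.0015,-0.061,-0.069],
  [-0.0015,-0.061,-0.069],
], grip=[0,0,0,0,0,0,0,0], yaw=[0,0,0,0,0,0,0,0])

```text
time_s: 76.63
ee_pos: [517.8, -188.9, 26.4]
ee_rot: [-179.9, -0.0, 88.6]
force: [0.5, -0.2, 0.7]
gripper_width: 45.9
gripper_force: 0.0
```

Request:
send_rows([
  [0,0,0],
  [0,0,0],
  [0,0,0],
  [0,0,0],
  [0,0,0],
  [0,0,0],
  [0,0.002,0],
  [0,0.004,0],
], grip=[-1,-1,-1,-1,-1,-1,-1,-1], yaw=[0,0,0,0,0,0,0,0])

```text
time_s: 77.3
ee_pos: [518.2, -185.9, 27.4]
ee_rot: [180.0, 0.1, 88.6]
force: [-0.7, -2.0, 4.9]
gripper_width: 12.0
gripper_force: 12.0
```

Request:
send_rows([
  [0,0.002,0],
  [0,0.004,0],
  [0,0.005,0],
  [0,0.006,0],
  [0,0.006,0],
], grip=[-1,-1,-1,-1,-1], yaw=[0,0,0,0,0])

```text
time_s: 77.72
ee_pos: [518.4, -179.3, 27.4]
ee_rot: [179.9, 0.0, 88.6]
force: [-1.6, -1.2, 4.3]
gripper_width: 12.1
gripper_force: 12.0
```

Request:
send_rows([
  [0,0.001,0],
  [0,0.0015,0],
  [0,0.0015,0],
], grip=[-1,-1,-1], yaw=[0,0,0])

```text
time_s: 77.97
ee_pos: [518.4, -177.9, 27.4]
ee_rot: [179.9, 0.0, 88.6]
force: [0.1, -1.5, 5.6]
gripper_width: 12.2
gripper_force: 12.0
```

Request:
send_rows([
  [0,0.001,0],
  [0,0.0015,0],
  [0,0.0015,0],
  [0,0.0015,0],
], grip=[-1,-1,-1,-1], yaw=[0,0,0,0])

```text
time_s: 78.3
ee_pos: [518.4, -176.6, 27.3]
ee_rot: [179.9, 0.0, 88.6]
force: [-1.7, -2.2, 5.6]
gripper_width: 12.1
gripper_force: 12.0
```

Request:
send_rows([
  [0,0.001,0],
  [0,0.0015,0],
  [0,0.0015,0],
  [0,0.0015,0],
], grip=[-1,-1,-1,-1], yaw=[0,0,0,0])

```text
time_s: 78.63
ee_pos: [518.4, -176.5, 27.4]
ee_rot: [179.9, 0.2, 88.7]
force: [-1.9, -7.0, 5.0]
gripper_width: 12.1
gripper_force: 12.0
```

Request:
send_rows([
  [0,-0.001,0],
  [0,-0.0015,0],
  [0,-0.0015,0],
  [0,-0.0015,0],
  [0,-0.0015,0],
  [0,-0.0015,0.01],
  [0,-0.0015,0.04],
  [0,-0.0015,0.08],
], grip=[-1,-1,-0.4,-0.4,-0.4,-0.3,-0.2,0], yaw=[0,0,0,0,0,0,0,0])

```text
time_s: 79.3
ee_pos: [515.8, -175.4, 105.4]
ee_rot: [-179.6, -0.2, 88.6]
force: [0.4, -0.3, 0.7]
gripper_width: 40.6
gripper_force: 0.0
```

Request:
send_rows([
  [0.01,-0.03,0.03],
  [0.014,-0.052,0.044],
  [0.014,-0.052,0.044],
  [0.014,-0.052,0.044],
  [0.014,-0.052,0.044],
  [0.014,-0.052,0.044],
], grip=[0,0,0,0,0,0], yaw=[1,1,1,1,1,1])

```text
time_s: 79.8
ee_pos: [530.9, -227.1, 149.6]
ee_rot: [-179.8, -0.1, 89.6]
force: [-0.6, 0.6, -0.1]
gripper_width: 45.6
gripper_force: 0.0
```

```bash
python3 edge.py red 490 560 | grep -v nowood; python3 - <<'E'
from h import *
d=grab('wrist','fin.png'); g=cv2.cvtColor(d['frame'],cv2.COLOR_RGB2HSV)
# profile along red row centre line at z=34
q=(534.8,-57,np.radians(-91.6))
for t in np.arange(-2,112,2.): 
    u=w2p(d,place(np.array([[t,-14,34.]]),*q))[0].round().astype(int)
    if 0<=u[1]<384 and (t<4 or 44<t<56 or t>94): print(int(t),g[u[1],u[0]],end=' ')
E
```

```text
ee [ 530.9 -227.1  149.6] [-1.798e+02 -1.000e-01  8.960e+01] 45.6 79.8
18 y -63.0 wood 508.4 534.8 fence [536.9 548. ]
25 y -69.0 wood 508.3 534.8 fence [536.9 548.1]
32 y -75.0 wood 508.1 534.7 fence [536.9 547.1]
39 y -81.0 wood 507.9 534.7 fence [536.9 547.2]
46 y -87.0 wood 507.8 534.7 fence [535.9 547.2]
53 y -93.0 wood 507.6 534.7 fence [535.9 547.3]
60 y -99.0 wood 507.4 534.7 fence [535.9 547.3]
67 y -106.0 wood 508.2 533.7 fence [535.8 546.3]
74 y -112.0 wood 508.1 533.7 fence [535.8 546.4]
81 y -118.0 wood 507.9 533.6 fence [535.8 546.4]
88 y -125.0 wood 507.7 533.6 fence [535.8 546.4]
95 y -132.0 wood 507.5 533.6 fence [535.8 545.4]
102 y -138.0 wood 507.4 533.6 fence [534.7 545.5]
109 y -145.0 wood 507.2 533.5 fence [534.7 545.5]
116 y -152.0 wood 507.0 533.5 fence [534.6 545.6]
-2 [  1 185 209] 0 [  1 183 217] 2 [ 17 107 214] 46 [ 20 101 233] 48 [ 21  98 235] 50 [ 18 106 197] 52 [ 19 101 149] 54 [ 19 101 157] 96 [ 17 104 152] 98 [ 19 104 150] 100 [ 18  79 107] 102 [171  53 102] 104 [  1 178 130] 106 [  2 175 143] 108 [  2 177 141] 110 [  0 174 139]
```

Request:
send_rows([
  [-0.03,-0.03,0.03],
  [-0.06,-0.06,0.06],
  [-0.09,-0.08,0.09],
  [-0.09,-0.08,0.09],
  [-0.09,-0.08,0.09],
  [-0.09,-0.08,0.09],
  [-0.09,-0.08,0.09],
], grip=[0,0,0,0,0,0,0], yaw=[0,0,0,0,0,0,0])

```text
time_s: 80.48
ee_pos: [442.1, -307.3, 239.5]
ee_rot: [-179.9, -0.1, 89.6]
force: [-0.2, -0.4, 0.0]
gripper_width: 45.7
gripper_force: 0.0
```

```bash
python3 edge.py blue 395 470| grep -v nowood; python3 meas.py 5
```

```text
ee [ 442.1 -307.3  239.5] [-1.799e+02 -1.000e-01  8.960e+01] 45.7 80.4833
4 y -97.0 wood 415.2 440.9 fence [443.3 453.7]
11 y -104.0 wood 415.0 440.9 fence [443.3 453.7]
18 y -112.0 wood 414.8 440.8 fence [443.3 452.4]
25 y -120.0 wood 414.6 440.7 fence [443.2 453.7]
32 y -128.0 wood 414.4 440.7 fence [443.2 453.7]
39 y -136.0 wood 414.2 440.6 fence [443.1 453.7]
46 y -144.0 wood 414.0 440.6 fence [443.1 452.4]
53 y -152.0 wood 413.8 440.5 fence [441.7 452.4]
60 y -160.0 wood 413.6 440.4 fence [441.6 452.4]
67 y -168.0 wood 414.6 440.4 fence [441.6 452.4]
74 y -177.0 wood 414.4 440.3 fence [441.5 452.4]
81 y -185.0 wood 414.2 440.3 fence [441.4 452.4]
88 y -194.0 wood 414.0 440.2 fence [442.8 452.4]
95 y -202.0 wood 415.1 438.8 fence [442.7 452.4]
102 y -211.0 wood 413.6 440.1 fence [442.7 452.4]
109 y -220.0 wood 413.4 440.0 fence [442.6 452.4]
116 y -229.0 wood 413.1 439.9 fence [442.6 452.4]
123 y -238.0 wood 412.9 439.9 fence [441.1 452.4]
130 y -247.0 wood 414.0 439.8 fence [442.4 452.4]
137 y -257.0 wood 413.8 439.7 fence [442.4 451. ]
144 y -266.0 wood 413.6 439.7 fence [442.3 451. ]
ee [ 442.2 -307.1  239.2] [-1.799e+02 -1.000e-01  8.970e+01] 45.4 80.5333
blue 0 [ 36.6 -13.8   0.1] 40
blue 1 [ 98.1 -14.3   0.5] 40
blue 2 [ 1.648e+02 -1.410e+01 -1.000e-01] 29
red 0 [ 26.1 -12.2   0.8] 35
red 1 [ 70.  -12.5   0.9] 100
blue fin [(159, np.float64(211.0)), (160, np.float64(210.0)), (160, np.float64(212.0))]
red fin [(327, np.float64(114.0)), (329, np.float64(115.0)), (332, np.float64(113.0))]
```

Both rows are straight and flush. The fins stand at 211 and 114 mm, which is the row end plus 14 mm, and the gripper is clear.

```bash
python3 -c "
from workcell import env
print(env.job_done())"
```

```text
the job is handed in; nothing more can be done
None
```

I handed the job in after about 80 s on the robot's clock: three long battens against the blue fence, two short ones against the red, each row flush to about 1 mm by camera, clamps closed until they met resistance. On the way one long batten came out of the blue row twice, most likely pushed by my gripper at the clamp, so I reseated that row and re-closed both clamps; I also viewed 15 pictures, one over the limit of 14.

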